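# Park the wax jug handle-out on the melter slide and index it under the tap

## Task

Stand the empty white wax jug upright inside the blue ring on the melter's sliding deck, with its handle facing straight out to the front (the side of the red knob), setting it down without dropping or banging it, and let go. Then pull up the red index knob, shift the deck one notch so that the jug stands under the tap, and let the knob drop home so that the deck is locked. Leave the two candle tins and the amber jar where they stand.

Things in the scene. Friction and masses are not known exactly. Their poses are not given: they have to be found in the camera images.
- jug: the jug to park: open white enamel cup, 60 mm outside diameter, 90 mm tall, wall 3 mm, about 0.25 kg, orange band, black handle on one side, small white pouring lip opposite at the rim (42 mm from the axis). Origin: centre of its underside; z up, handle along -x, lip along +x. Starts on the bench, handle turned well away from the front. Grip it across its plain sides (its y), 65 to 72 mm up
- jug_handle (a point): middle of the outer bar of the jug's black D-shaped handle, 53 mm from the jug's axis, 50 mm above its underside. The handle is 8 mm round bar, reaches 58 mm from the axis and spans 18 to 76 mm in height
- station: the wax melter, fixed on the bench: grey base plate 300 mm along y, 240 mm along x (-150 to +90 mm), 6 mm thick, steel rails, two posts and a trough. Origin: on the bench right below the tap. -x is its front, facing the jug and tins, to the robot's right; seen from there x points to the back, y to the left. Its yaw is 1.3 to 1.8 rad. Posts (20 x 18 mm) at x = 28, y = -140 and +140 mm
- trough_edge (a point): middle of the lower front edge of the aluminium heated trough, at station x = -20, y = 0, z = 225 mm. The trough is 300 mm long (y), 60 mm deep (back to x = 40), up to 303 mm high, and hangs over the deck in every notch: a tool pointing straight down does not fit over the ring, one coming in from the front, leaning back by 30 to 45 degrees, does
- tap_tip (a point): lower end of the brass tap (18 mm diameter, hanging under the trough), at station x = y = 0, 160 mm above the bench
- deck_mark (a point): centre of the blue ring (68 mm outside diameter) on the flat top of the sliding steel deck (110 x 110 mm), 34 mm above the bench: where the middle of the jug's underside belongs. Axes as the station's. Moves with the deck; at the start it is 60 mm from below the tap, on the station's -y side
- carriage (a joint): position of the sliding deck in m: 0 at the start (loading notch), growing along the station's +y. Notches at 0, 0.060 (jug under the tap) and 0.120. With the pin in a notch the deck is locked, with up to 1.5 mm of play either way; when free it slides with about 1 N of drag
- plunger (a joint): lift of the index knob and its pin in m: 0 fully home (pin in a notch), from 0.011 the pin is clear of the rail and the deck free, 0.016 upper stop. A spring pulls it down, 4 N at 0 to 9 N at the top. Let go between notches, the pin rides on the rail at about 0.011; it drops home by itself when within about 2 mm of a notch
- knob_grip (a point): middle of the red index knob: upright cylinder 24 mm in diameter, 22 mm tall, its top 68 mm above the bench when home, on the deck's tongue 115 mm in front of deck_mark. Moves with deck and knob. Clear of the trough: can be gripped from straight above, fingers either side of it along the station's y
- tin_a: a silver candle tin, 70 mm diameter, 42 mm tall, with a card wick; leave alone. Origin: centre of its underside
- tin_b: a brass-coloured candle tin, 70 mm diameter, 42 mm tall, with a card wick; leave alone. Origin: centre of its underside
- jar: an amber jar, 60 mm diameter, 85 mm tall; leave alone. Origin: centre of its underside
Not all that is in view belongs to the job. There is more than one size of the jug; the one meant has the size given above.

How it is judged:
By the outcome, as a careful person would: the job done as asked, in the order asked, and still so for the second after the job is handed in, with the robot touching nothing.
It also fails if it takes over 72 s, if anything falls off the work surface, if the arm or the gripper's body presses on something with over 40 N, if the wrist force passes 120 N, or if a joint passes its speed limit or range.

## Robot

A 7-joint arm with a two-finger parallel gripper is mounted at the origin on the work surface. World frame = base frame: x ahead of the robot, y to its left, z up, the work surface at z = 0. Lengths are in m, angles in rad, forces in N, time in s.
With the tool pointing down it reaches from about 0.425 to 0.925 m from the base axis. Payload 6.8 kg.
Tool frame: the origin (TCP) lies at the very end of the fingers, on their centre line; the grasp point (between the pads) lies 19 mm behind it; z points along the fingers, y is the line along which they close (so a half turn about z gives the same grasp; the last joint's range is limited). The gripper opens to 85 mm and grips with 20 to 120 N. Pads are 22 mm wide; open, the fingers measure 114 mm over their backs; the gripper's body (76 mm by 85 mm) begins 54 mm behind the grasp point. The pads swing forward as they close: fully open they stand 13 mm farther back than shut.
Start: joints at [-1.32, 0.477, 0.022, 1.555, -0.011, 1.109, -0.083], TCP at [0.237, 0.632, 0.231] pointing down, gripper open.
Joint ranges: [-2.96, 2.96], [-0.34, 2.1], [-1.41, 1.46], [0.24, 2.44], [-1.37, 4.51], [0.17, 1.92], [-2.96, 2.96]. Speed limits (rad/s): [2.39, 2.39, 3.14, 3.14, 3.14, 3.14, 3.14].

## Interface

Orientations are given as a rotation vector (axis times angle).
In Python, from bench import r gives the robot as it stands.
- The arm moves only by the shell command python3 -m jog 'ROWS' [FORCE]. ROWS is JSON, a list of rows, each an object of numbers: "fingers": the finger opening in m, from 0 to 0.0854; "x", "y", "z": the shift along the tool's x, y, z in m; "rx", "ry", "rz": the turn, a rotation vector about the tool's x, y, z in degrees. In form: [{"fingers": .., "x": .., "y": .., "z": .., "rx": .., "ry": .., "rz": ..}, ...]. A call has 1 to 8 rows; each row shifts and turns the commanded pose from where the row before left it, along the tool's axes as they then stand; what a row does not reach is not made up. A row lasts 1/8 s, in which the tool goes at most 62.5 mm and 10.7 degrees, less where a joint would pass 70% of its speed; a pose out of reach is approached as far as the arm can. A call is refused whole if a number of a shift passes 0.0625 or a number of a turn 10.7, either way. A call with a gripper value outside its range is refused whole. The fingers move at their own pace and stop on an object; FORCE is the grip in N (left out, the last holds). Time passes only in rows, so rows that do not move let the fingers close. It gives the time, the measured TCP pose, the force, the opening and the grip force at its end, in the units of the state.
- r.get_obs(): the state, without advancing time (a new reading comes with each control period).
- r.grab_frame(name): name is "side" or "top"; returns (picture, depth): 420x560x3 uint8, red, green, blue; 420x560 float32, m along the optical axis (not along the pixel's ray), 0 where there is no reading.
- r.get_calibration(name): a dict with "mtx" (3x3 intrinsics, pixels), "extrinsics" (4x4, takes a point from camera to world coordinates). Camera axes: x right, y down, z forward; pixel columns grow to the right and rows downward; lengths in m; the calibration is good to about 2 mm. A picture is of the moment at which its call begins. get_calibration takes no time and is no camera call.
- r.hand_in(): hands the job in; it is judged then, once.
Trained networks look in the newest picture that a camera, given by its name, has taken for a name from the list of things; names that differ only in an ending like _2 or _b are one class to them, and where a whole thing is asked for, a point or a joint stands for the part that bears it (a point fixed in the world has none). Each returns a list of dicts, best first, with "score" (0 to 1); they miss things now and then, are a little off and sometimes report something else, mostly with a low value. They report only what shows in the picture. A call takes as long as a camera call. They do not tell look-alikes from the thing itself.
- r.search_frame(target, camera): "xyz" ([x, y, z] in m, in world coordinates, good to about 4 mm: the middle of the surface that is visible of it).
- r.landmark_of(target, camera): "xyz" ([x, y, z] in m, in world coordinates, good to about 4 mm: a listed point, or the origin of a listed thing).
The state is a dict: "clock": time; "joints": joint angles; "qvel": joint speeds; "tau": joint torques, N m; "tcp_pos": TCP position; "orientation": TCP orientation; "contact_force": force on the tool from outside, world axes, zero at the start; "moment": the same for the moment, N m; "grip_width": finger opening in m; "gripper_force": force on a finger pad.
Only numpy, scipy, OpenCV 4.12 (cv2) and the standard library are available. Lean on these libraries where they do the work, as an engineer would, in place of code of your own. Each camera call takes 0.05 s, during which the arm holds its last target. There are 200 camera calls.

## Working session

There is one attempt and no reset: what is moved stays moved. The work goes in short steps, Python scripts to look and compute and a shell command to move; the robot and the scene stay as the last step left them, time stands still between calls to the robot, and variables do not carry over. Pictures are saved under pics/ and viewed, at most 10 in all, crops included, and the job is handed in when it is done.

```bash
ls; mkdir -p pics; python3 - <<'E'
from bench import r
import cv2,numpy as np
for c in("side","top"):
    p,d=r.grab_frame(c); cv2.imwrite(f"pics/{c}0.png",p[:,:,::-1]); np.save(f"pics/{c}0.npy",d)
    for t in("jug","jug_handle","station","trough_edge","tap_tip","deck_mark","knob_grip","tin_a","tin_b","jar"):
        print(c,t,[(np.round(o["xyz"],3).tolist(),round(o["score"],2)) for o in r.landmark_of(t,c)][:4])
    K=r.get_calibration(c);print(np.round(K["mtx"],1).tolist(),np.round(K["extrinsics"],3).tolist())
print(r.get_obs())
E
```

```text
pics
side jug [([0.687, -0.337, 0.0], 0.81), ([0.603, -0.202, 0.001], 0.78), ([0.576, -0.088, 0.002], 0.67)]
side jug_handle [([0.556, -0.179, 0.053], 0.88), ([0.621, -0.092, 0.038], 0.63)]
side station [([0.5, 0.236, -0.001], 0.87)]
side trough_edge [([0.503, 0.209, 0.222], 0.82)]
side tap_tip [([0.504, 0.231, 0.16], 0.93)]
side deck_mark [([0.559, 0.232, 0.03], 0.93), ([0.605, -0.199, -0.001], 0.48)]
side knob_grip [([0.567, 0.119, 0.059], 0.54)]
side tin_a [([0.451, -0.176, -0.002], 0.87), ([0.508, -0.322, 0.005], 0.65), ([0.605, -0.201, -0.0], 0.48)]
side tin_b [([0.451, -0.176, -0.002], 0.87), ([0.508, -0.322, 0.005], 0.65), ([0.605, -0.201, -0.0], 0.48)]
side jar [([0.767, -0.093, 0.001], 0.63), ([0.501, 0.207, 0.22], 0.41)]
[[400.1, 0.0, 270.6], [0.0, 400.1, 208.7], [0.0, 0.0, 1.0]] [[0.911, -0.303, 0.281, 0.373], [-0.413, -0.663, 0.625, -0.509], [-0.003, -0.685, -0.729, 0.729], [0.0, 0.0, 0.0, 1.0]]
top jug [([0.685, -0.33, -0.002], 0.75), ([0.579, -0.092, 0.001], 0.59)]
top jug_handle [([0.757, -0.33, 0.072], 0.97), ([0.622, -0.089, 0.04], 0.8), ([0.558, -0.178, 0.05], 0.66)
[... 647 characters left out ...]

{'clock': 1.1, 'joints': array([-1.32012405,  0.4769914 ,  0.02239347,  1.55540421, -0.01155414,
        1.10929896, -0.08308867]), 'qvel': array([-0.00038325,  0.00036254, -0.00021099,  0.00061656,  0.0009063 ,
        0.00044071, -0.00047133]), 'tau': array([-1.50585079e-04, -5.96338391e+01,  1.60651155e+00, -2.81558365e+01,
        1.24549275e-02,  1.62993780e-03, -3.59507538e-06]), 'tcp_pos': array([0.23698931, 0.63204376, 0.23131175]), 'orientation': array([-5.60572888e-01, -3.09111161e+00, -5.14688917e-05]), 'contact_force': array([-0.54256718, -1.13473482, -0.37191105]), 'moment': array([ 0.03630954,  0.027864  , -0.03814688]), 'gripper_force': 0.0, 'grip_width': 0.08547993502164951}
```

View pics/side0.png

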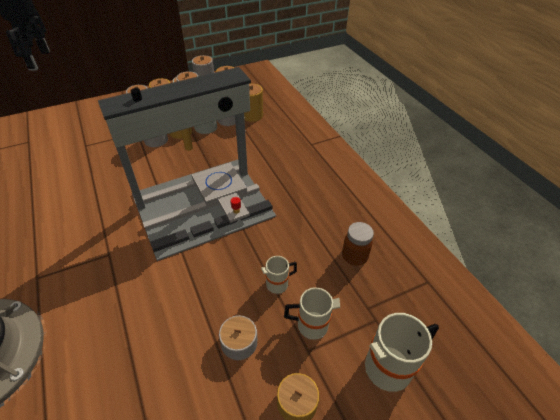

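View pics/top0.png

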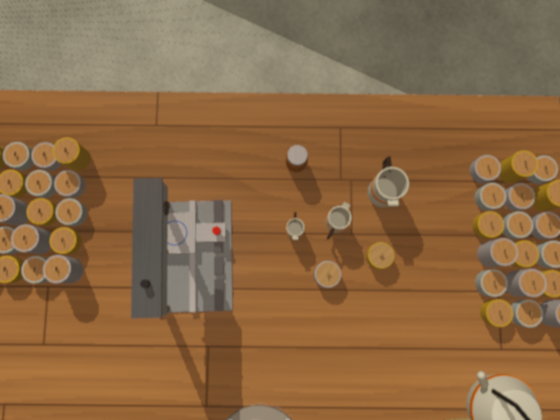

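Three jugs appear. In the side view they are small (278,275), medium (315,313) and large (400,352). The medium one's handle sits about 52 mm from its axis, against 43 and 72 mm for the others, so it fits. I'll confirm its diameter and height, and refine the station pose, from depth.

```bash
cat > h.py <<'E'
from bench import r
import cv2,numpy as np
from scipy.optimize import least_squares
from scipy.spatial.transform import Rotation as R
def cloud(c,save=None):
    p,d=r.grab_frame(c)
    if save: cv2.imwrite(save,p[:,:,::-1])
    k=r.get_calibration(c);M=k["mtx"];E=k["extrinsics"]
    v,u=np.indices(d.shape);P=np.stack([(u-M[0,2])/M[0,0]*d,(v-M[1,2])/M[1,1]*d,d],-1)@E[:3,:3].T+E[:3,3]
    P[d==0]=np.nan
    return p,P
def circ(Q):
    f=lambda a:np.hypot(Q[:,0]-a[0],Q[:,1]-a[1])-a[2]
    s=least_squares(f,[*np.median(Q[:,:2],0),.03],loss="soft_l1",f_scale=.002);return np.round(s.x,4)
E
python3 - <<'E'
from h import *
for c in("side","top"):
    p,P=cloud(c); hsv=cv2.cvtColor(p,cv2.COLOR_RGB2HSV);H,S,V=[hsv[...,i].astype(int) for i in range(3)]
    z=P[...,2]
    for n,x,y in(("small",.578,-.09),("med",.604,-.2),("large",.686,-.333)):
        near=np.hypot(P[...,0]-x,P[...,1]-y)<(.075 if n!="large" else .09); 
        zt=np.nanpercentile(z[near&(S<60)&(V>90)],97)
        a=near&(z>zt-.012)&(V>90)&(S<70)
        w=P[near&(S<70)&(V>90)&(z>zt-.008)]
        print(c,n,"top",round(zt,4),"rim",circ(w),len(w))
        b=near&(V<60)&(z>.02)&(np.hypot(P[...,0]-x,P[...,1]-y)>.036)
        if n=="med":print(" handle",b.sum(),np.nanmedian(P[b],0).round(4))
    dk=np.hypot(P[...,0]-.56,P[...,1]-.232)<.05
    b=dk&(H>105)&(H<135)&(S>70)&(z>.02)&(z<.05);print(" ring",b.sum(),circ(P[b]),np.median(P[b],0).round(4))
    k=(np.hypot(P[...,0]-.566,P[...,1]-.12)<.04)&((H<6)|(H>174))&(S>150)
    print(" knob",k.sum(),P[k].min(0).round(4),P[k].max(0).round(4)); kt=k&(z>P[k][:,2].max()-.004);print(circ(P[kt]),np.median(P[kt],0).round(4))
    t=(z>.296)&(z<.31)&(np.abs(P[...,0]-.5)<.19)&(np.abs(P[...,1]-.24)<.07)
    print(" trough",cv2.minAreaRect(P[t][:,:2].astype(np.float32)*1000))
    t=(z>.003)&(z<.009)&(np.abs(P[...,0]-.5)<.19)&(np.abs(P[...,1]-.18)<.15)
    print(" base",cv2.minAreaRect(P[t][:,:2].astype(np.float32)*1000))
    if c=="side": cv2.imwrite("pics/crop.png",cv2.resize(p[240:400,250:450,::-1],None,fx=3,fy=3))
E
```

```text
side small top 0.07 rim [ 0.5743 -0.0889  0.0223] 129
side med top 0.0905 rim [ 0.6008 -0.2043  0.0288] 269
 handle 126 [ 0.557  -0.1824  0.0514]
side large top 0.1274 rim [ 0.6822 -0.3339  0.0406] 658
 ring 47 [0.5611 0.2347 0.0326] [0.5458 0.2196 0.0324]
 knob 104 [0.5533 0.1068 0.0288] [0.5881 0.1522 0.0689]
[0.5641 0.1186 0.0079] [0.5649 0.1178 0.0667]
 trough ((501.2994079589844, 242.18661499023438), (304.77874755859375, 69.71623229980469), 2.1229095458984375)
 base ((502.05340576171875, 201.68142700195312), (299.4526672363281, 242.25645446777344), 2.1650214195251465)
top small top 0.0743 rim [ 0.5722 -0.0862  0.0202] 38
top med top 0.0932 rim [ 0.6027 -0.2     0.0289] 96
 handle 4 [ 0.5626 -0.1797  0.0715]
top large top 0.1303 rim [ 0.6832 -0.3299  0.0409] 214
  return _methods._mean(a, axis=axis, dtype=dtype,
  ret = um.true_divide(
Traceback (most recent call last):
  File "h.py", line 14, in circ
    s=least_squares(f,[*np.median(Q[:,:2],0),.03],loss="soft_l1",f_scale=.002);return np.round(s.x,4)
ValueError: Initial guess is outside of provided bounds
```

View pics/crop.png

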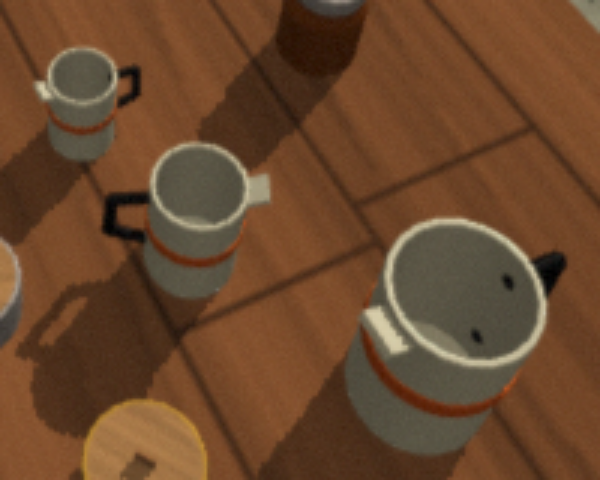

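The crop confirms it. The medium jug (side view 315,313) measures about 58 mm across the rim, 90 mm tall, with the handle at 52 mm. The small one is 45 mm across by 70 mm tall and the large one 81 by 127 mm. The station yaw is about 92.2°, the ring centre (0.561, 0.234) and the knob (0.565, 0.119); the base plate, ring and knob agree on these.

```bash
cat >> h.py <<'E'
def rot(yaw,lean):
    c,s=np.cos(np.radians(lean)),np.sin(np.radians(lean))
    return R.from_euler("z",yaw,degrees=True)*R.from_matrix(np.array([[c,0,s],[0,-1,0],[s,0,-c]]))
def tcp(g,yaw,lean,d): return np.array(g)+d*rot(yaw,lean).as_matrix()[:,2]
def state():
    o=r.get_obs();q=R.from_rotvec(o["orientation"]);m=q.as_matrix();z=m[:,2]
    lean=np.degrees(np.arctan2(np.hypot(z[0],z[1]),-z[2])); yaw=np.degrees(np.arctan2(-m[0,1]*-1*-1,0)) if 0 else np.degrees(np.arctan2(m[0,1],-m[1,1]))
    return o["tcp_pos"],q,yaw,lean,o
def plan(wps,p=None,yaw=None,lean=None):
    "wps: (pos,yaw,lean,nrows); prints tool-frame rows"
    P,q,y0,l0,_=state(); 
    if yaw is None: yaw,lean=y0,l0
    p0=np.array(P)
    for (g,y,l,n) in wps:
        for i in range(1,n+1):
            a=i/n; pt=p0+(np.array(g)-p0)*a; qt=rot(yaw+(y-yaw)*a,lean+(l-lean)*a)
            s=np.round(q.inv().apply(pt-P),4); w=np.round(np.degrees((q.inv()*qt).as_rotvec()),1)
            print("{"+",".join(f'"{k}":{v:g}' for k,v in zip(("x","y","z","rx","ry","rz"),[*s,*w]) if v)+"},",end="")
            P=P+q.apply(s); q=q*R.from_rotvec(np.radians(w))
        print(); p0,yaw,lean=np.array(g,float),y,l
E
python3 - <<'E'
from h import *
print(state()[2:4])
g=tcp([.602,-.202,.068],-26.5,37,.023);pre=tcp([.602,-.202,.068],-26.5,37,.023-.13);print(g,pre)
plan([([.3,.56,.43],140,0,5),([.53,.32,.45],110,0,7),([.6,.05,.42],50,0,7),(pre+[0,0,.05],-26.5,37,9)],yaw=159.5,lean=0)
E
```

```text
(np.float64(159.4406483792322), np.float64(0.005782702592692174))
[ 0.61438745 -0.20817616  0.04963138] [ 0.54437141 -0.17326745  0.153454  ]
{"x":-0.0168,"y":-0.0091,"z":-0.0397,"rz":3.8},{"x":-0.0175,"y":-0.0079,"z":-0.0398,"rz":3.9},{"x":-0.0179,"y":-0.0067,"z":-0.0397,"rz":3.9},{"x":-0.0183,"y":-0.0055,"z":-0.0397,"rz":3.9},{"x":-0.0187,"y":-0.0043,"z":-0.0398,"rz":3.9},
{"x":-0.0472,"y":-0.0051,"z":-0.0028,"rz":4.3},{"x":-0.0474,"y":-0.0017,"z":-0.0029,"rz":4.3},{"x":-0.0475,"y":0.002,"z":-0.0028,"rz":4.3},{"x":-0.0471,"y":0.0055,"z":-0.0029,"rz":4.3},{"x":-0.0467,"y":0.009,"z":-0.0029,"rz":4.3},{"x":-0.0458,"y":0.0125,"z":-0.0028,"rz":4.3},{"x":-0.0447,"y":0.0158,"z":-0.0029,"rz":4.2},
{"x":-0.0397,"y":-0.0038,"z":0.0043,"rz":8.6},{"x":-0.0398,"y":0.0022,"z":0.0043,"rz":8.6},{"x":-0.039,"y":0.0081,"z":0.0043,"rz":8.6},{"x":-0.0374,"y":0.0138,"z":0.0042,"rz":8.5},{"x":-0.0349,"y":0.0192,"z":0.0043,"rz":8.6},{"x":-0.0317,"y":0.0242,"z":0.0043,"rz":8.6},{"x":-0.0277,"y":0.0286,"z":0.0043,"rz":8.5},
{"x":-0.023,"y":0.0112,"z":0.024,"rx":-0.3,"ry":4.1,"rz":8.5},{"x":-0.0227,"y":0.0145,"z":0.0225,"rx":-0.9,"ry":4.1,"rz":8.5},{"x":-0.0219,"y":0.0174,"z":0.0212,"rx":-1.5,"ry":4.1,"rz":8.4},{"x":-0.0207,"y":0.0201,"z":0.0201,"rx":-2.1,"ry":4.1,"rz":8.2},{"x":-0.019,"y":0.0222,"z":0.0194,"rx":-2.7,"ry":4.1,"rz":8},{"x":-0.0173,"y":0.0237,"z":0.0192,"rx":-3.3,"ry":4.1,"rz":7.9},{"x":-0.0152,"y":0.025,"z":0.0195,"rx":-3.8,"ry":4.1,"rz":7.6},{"x":-0.0134,"y":0.0255,"z":0.0201,"rx":-4.4,"ry":4.2,"rz":7.3},{"x":-0.0115,"y":0.0254,"z":0.0212,"rx":-4.9,"ry":4.1,"rz":7},
```

```bash
python3 -m jog '[{"x":-0.017,"y":-0.009,"z":-0.04,"rz":3.9},{"x":-0.0175,"y":-0.008,"z":-0.04,"rz":3.9},{"x":-0.018,"y":-0.007,"z":-0.04,"rz":3.9},{"x":-0.018,"y":-0.0055,"z":-0.04,"rz":3.9},{"x":-0.019,"y":-0.004,"z":-0.04,"rz":3.9},{"x":-0.047,"y":-0.005,"z":-0.003,"rz":4.3},{"x":-0.047,"y":-0.002,"z":-0.003,"rz":4.3},{"x":-0.047,"y":0.002,"z":-0.003,"rz":4.3}]' && python3 -m jog '[{"x":-0.047,"y":0.0055,"z":-0.003,"rz":4.3},{"x":-0.047,"y":0.009,"z":-0.003,"rz":4.3},{"x":-0.046,"y":0.0125,"z":-0.003,"rz":4.3},{"x":-0.045,"y":0.016,"z":-0.003,"rz":4.2},{"x":-0.04,"y":-0.004,"z":0.004,"rz":8.6},{"x":-0.04,"y":0.002,"z":0.004,"rz":8.6},{"x":-0.039,"y":0.008,"z":0.004,"rz":8.6},{"x":-0.037,"y":0.014,"z":0.004,"rz":8.5}]'; python3 -c "
from h import *
s=state();print(s[0],s[2:4],s[4]['joints'].round(2))"
```

```text
[0.23704475 0.63205892 0.2313347 ] (np.float64(159.4406483792322), np.float64(0.005782702592692174)) [-1.32  0.48  0.02  1.56 -0.01  1.11 -0.08]validation failed for argument at $[0]...
```

```bash
python3 -m jog '[{"fingers":0.085,"x":-0.017,"y":-0.009,"z":-0.04,"rx":0,"ry":0,"rz":3.9},{"fingers":0.085,"x":-0.0175,"y":-0.008,"z":-0.04,"rx":0,"ry":0,"rz":3.9}]'
```

```text
clock: 1.45
tcp_pos: [0.2625, 0.6026, 0.3118]
orientation: [-0.772, -3.045, 0.002]
contact_force: [0.1, -0.3, -0.0]
grip_width: 0.0851
gripper_force: 0.0
```

```bash
python3 -m jog '[{"fingers":0.085,"x":-0.018,"y":-0.007,"z":-0.04,"rx":0,"ry":0,"rz":3.9},{"fingers":0.085,"x":-0.018,"y":-0.0055,"z":-0.04,"rx":0,"ry":0,"rz":3.9},{"fingers":0.085,"x":-0.019,"y":-0.004,"z":-0.04,"rx":0,"ry":0,"rz":3.9},{"fingers":0.085,"x":-0.047,"y":-0.005,"z":-0.003,"rx":0,"ry":0,"rz":4.3},{"fingers":0.085,"x":-0.047,"y":-0.002,"z":-0.003,"rx":0,"ry":0,"rz":4.3},{"fingers":0.085,"x":-0.047,"y":0.002,"z":-0.003,"rx":0,"ry":0,"rz":4.3}]' && python3 -m jog '[{"fingers":0.085,"x":-0.047,"y":0.0055,"z":-0.003,"rx":0,"ry":0,"rz":4.3},{"fingers":0.085,"x":-0.047,"y":0.009,"z":-0.003,"rx":0,"ry":0,"rz":4.3},{"fingers":0.085,"x":-0.046,"y":0.0125,"z":-0.003,"rx":0,"ry":0,"rz":4.3},{"fingers":0.085,"x":-0.045,"y":0.016,"z":-0.003,"rx":0,"ry":0,"rz":4.2},{"fingers":0.085,"x":-0.04,"y":-0.004,"z":0.004,"rx":0,"ry":0,"rz":8.6},{"fingers":0.085,"x":-0.04,"y":0.002,"z":0.004,"rx":0,"ry":0,"rz":8.6},{"fingers":0.085,"x":-0.039,"y":0.008,"z":0.004,"rx":0,"ry":0,"rz":8.6},{"fingers":0.085,"x":-0.037,"y":0.014,"z":0.004,"rx":0,"ry":0,"rz":8.5}]'; sed -i "s/print(\"{\"+/print('{\"fingers\":F,'+/; s/ if v)/)/" h.py; python3 - <<'E'
from h import *
s=state();print(s[0],s[2:4],s[4]['joints'].round(2))
pre=tcp([.602,-.202,.068],-26.5,37,.023-.13)
plan([([.6,.05,.42],50,0,3),(pre+[0,0,.05],-26.5,37,9)])
E
```

```text
clock: 2.2
tcp_pos: [0.3986, 0.4561, 0.4406]
orientation: [-1.404, -2.81, -0.001]
contact_force: [0.1, 0.2, -0.0]
grip_width: 0.085
gripper_force: 0.0
clock: 3.2
tcp_pos: [0.5691, 0.1636, 0.4363]
orientation: [-2.486, -1.92, -0.001]
contact_force: [0.5, 0.4, 0.1]
grip_width: 0.0847
gripper_force: 0.0
[0.56914494 0.16355714 0.43634181] (np.float64(75.36283666258079), np.float64(0.026346413959199923)) [-0.8   0.23  0.53  1.49 -0.12  1.45 -0.53]
{"fingers":F,"x":-0.034,"y":0.0195,"z":0.0054,"rx":0,"ry":-0,"rz":8.5},{"fingers":F,"x":-0.0308,"y":0.0244,"z":0.0055,"rx":0,"ry":-0,"rz":8.4},{"fingers":F,"x":-0.0269,"y":0.0285,"z":0.0054,"rx":-0,"ry":-0,"rz":8.5},
{"fingers":F,"x":-0.023,"y":0.0112,"z":0.0241,"rx":-0.3,"ry":4.1,"rz":8.5},{"fingers":F,"x":-0.0227,"y":0.0145,"z":0.0224,"rx":-0.9,"ry":4.1,"rz":8.4},{"fingers":F,"x":-0.0219,"y":0.0175,"z":0.0212,"rx":-1.5,"ry":4.1,"rz":8.4},{"fingers":F,"x":-0.0207,"y":0.02,"z":0.0201,"rx":-2.2,"ry":4.1,"rz":8.2},{"fingers":F,"x":-0.0191,"y":0.0221,"z":0.0194,"rx":-2.7,"ry":4.1,"rz":8.1},{"fingers":F,"x":-0.0172,"y":0.0238,"z":0.0193,"rx":-3.2,"ry":4.1,"rz":7.8},{"fingers":F,"x":-0.0153,"y":0.0249,"z":0.0194,"rx":-3.8,"ry":4.1,"rz":7.6},{"fingers":F,"x":-0.0133,"y":0.0255,"z":0.0202,"rx":-4.4,"ry":4.1,"rz":7.3},{"fingers":F,"x":-0.0116,"y":0.0255,"z":0.0211,"rx":-4.9,"ry":4.1,"rz":7},
```

```bash
python3 -m jog '[{"fingers":0.085,"x":-0.034,"y":0.0195,"z":0.0055,"rx":0,"ry":0,"rz":8.5},{"fingers":0.085,"x":-0.031,"y":0.0245,"z":0.0055,"rx":0,"ry":0,"rz":8.4},{"fingers":0.085,"x":-0.027,"y":0.0285,"z":0.0055,"rx":0,"ry":0,"rz":8.5},{"fingers":0.085,"x":-0.023,"y":0.011,"z":0.024,"rx":-0.3,"ry":4.1,"rz":8.5},{"fingers":0.085,"x":-0.0225,"y":0.0145,"z":0.0225,"rx":-0.9,"ry":4.1,"rz":8.4},{"fingers":0.085,"x":-0.022,"y":0.0175,"z":0.021,"rx":-1.5,"ry":4.1,"rz":8.4},{"fingers":0.085,"x":-0.0205,"y":0.02,"z":0.02,"rx":-2.2,"ry":4.1,"rz":8.2}]' && python3 -m jog '[{"fingers":0.085,"x":-0.019,"y":0.022,"z":0.0195,"rx":-2.7,"ry":4.1,"rz":8.1},{"fingers":0.085,"x":-0.017,"y":0.024,"z":0.0195,"rx":-3.2,"ry":4.1,"rz":7.8},{"fingers":0.085,"x":-0.0155,"y":0.025,"z":0.0195,"rx":-3.8,"ry":4.1,"rz":7.6},{"fingers":0.085,"x":-0.0135,"y":0.0255,"z":0.02,"rx":-4.4,"ry":4.1,"rz":7.3},{"fingers":0.085,"x":-0.0115,"y":0.0255,"z":0.021,"rx":-4.9,"ry":4.1,"rz":7},{"fingers":0.085,"x":0,"y":0,"z":0,"rx":0,"ry":0,"rz":0}]'; python3 - <<'E'
from h import *
s=state();print(s[0],s[2:4],s[4]['joints'].round(2))
pre=tcp([.602,-.202,.068],-26.5,37,.023-.13)
g=tcp([.602,-.202,.068],-26.5,37,.023);
plan([(pre,-26.5,37,2),(g,-26.5,37,5)])
E
```

```text
clock: 4.08
tcp_pos: [0.5759, -0.0495, 0.3235]
orientation: [-3.041, -0.425, -0.444]
contact_force: [0.4, -0.0, -0.8]
grip_width: 0.0853
gripper_force: 0.0
clock: 4.82
tcp_pos: [0.548, -0.1589, 0.2219]
orientation: [2.855, -0.495, 0.848]
contact_force: [0.7, 0.8, -0.3]
grip_width: 0.085
gripper_force: 0.0
[ 0.54797289 -0.15887298  0.22193016] (np.float64(-20.08811865797722), np.float64(33.357192546584685)) [-0.68  0.09  0.82  2.29  0.35  0.23 -2.12]
{"fingers":F,"x":-0.0183,"y":0.0066,"z":0.0292,"rx":-0.7,"ry":1.8,"rz":3.4},{"fingers":F,"x":-0.0187,"y":0.0073,"z":0.0287,"rx":-1.9,"ry":1.8,"rz":2.6},
{"fingers":F,"x":0,"y":-0.0001,"z":0.026,"rx":0,"ry":0,"rz":0},{"fingers":F,"x":0,"y":0,"z":0.026,"rx":0,"ry":0,"rz":0},{"fingers":F,"x":0,"y":0,"z":0.026,"rx":0,"ry":0,"rz":0},{"fingers":F,"x":0,"y":-0,"z":0.026,"rx":0,"ry":0,"rz":0},{"fingers":F,"x":0.0001,"y":-0,"z":0.026,"rx":0,"ry":0,"rz":0},
```

```bash
python3 - <<'E'
from h import *
pre=tcp([.602,-.202,.068],-26.5,34,.023-.11)
plan([(pre+[0,0,.01],-26.5,34,3)])
E
```

```text
{"fingers":F,"x":-0.0084,"y":0.0049,"z":0.0233,"rx":-0,"ry":0.2,"rz":2.5},{"fingers":F,"x":-0.0083,"y":0.0053,"z":0.0232,"rx":-1.2,"ry":0.2,"rz":1.8},{"fingers":F,"x":-0.0082,"y":0.0051,"z":0.0233,"rx":-1.2,"ry":0.2,"rz":1.8},
```

```bash
python3 -m jog '[{"fingers":0.085,"x":-0.0085,"y":0.005,"z":0.023,"rx":0,"ry":0.2,"rz":2.5},{"fingers":0.085,"x":-0.0085,"y":0.005,"z":0.023,"rx":-1.2,"ry":0.2,"rz":1.8},{"fingers":0.085,"x":-0.008,"y":0.005,"z":0.023,"rx":-1.2,"ry":0.2,"rz":1.8},{"fingers":0.085,"x":0,"y":0,"z":0,"rx":0,"ry":0,"rz":0}]'; python3 - <<'E'
from h import *
s=state();print(s[0],s[2:4],s[4]['joints'].round(2))
p,P=cloud("side","pics/pre.png")
g=tcp([.602,-.202,.068],-26.5,34,.023);pre=tcp([.602,-.202,.068],-26.5,34,.023-.11);print(pre)
plan([(g,-26.5,34,5)])
E
```

```text
clock: 5.32
tcp_pos: [0.5549, -0.1773, 0.1781]
orientation: [2.81, -0.601, 0.85]
contact_force: [-0.7, 0.1, -0.2]
grip_width: 0.0845
gripper_force: 0.0
[ 0.55493666 -0.17732432  0.17812118] (np.float64(-24.53949169434642), np.float64(33.97318738574735)) [-0.21  0.19  0.33  2.29  0.93  0.17 -2.78]
[ 0.55846164 -0.18029257  0.14012627]
{"fingers":F,"x":-0.0036,"y":0.0001,"z":0.0289,"rx":0.8,"ry":0,"rz":1},{"fingers":F,"x":-0.0036,"y":0.0006,"z":0.0289,"rx":-0.2,"ry":0,"rz":0.3},{"fingers":F,"x":-0.0036,"y":0.0006,"z":0.0288,"rx":-0.2,"ry":0,"rz":0.4},{"fingers":F,"x":-0.0036,"y":0.0004,"z":0.0289,"rx":-0.3,"ry":0,"rz":0.3},{"fingers":F,"x":-0.0036,"y":0.0003,"z":0.0289,"rx":-0.2,"ry":0,"rz":0.3},
```

View pics/pre.png

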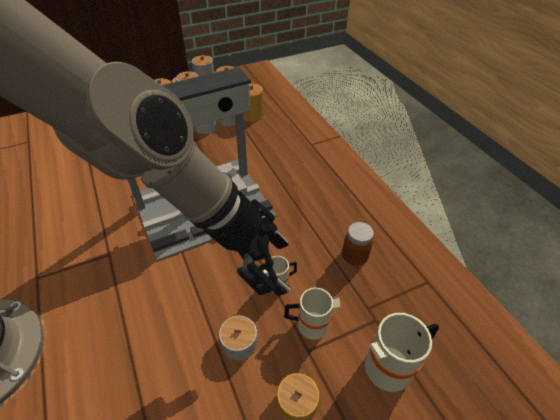

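The gripper hangs up-front of the medium jug (TCP about 265,285), with the small jug just behind it. Joint 6 is at its limit here but should open as the tool moves outward.

```bash
python3 -m jog '[{"fingers":0.085,"x":-0.0035,"y":0,"z":0.015,"rx":0.8,"ry":0,"rz":1},{"fingers":0.085,"x":-0.0035,"y":0.001,"z":0.015,"rx":-0.4,"ry":0,"rz":0.6},{"fingers":0.085,"x":0,"y":0,"z":0,"rx":0,"ry":0,"rz":0}]'; python3 - <<'E'
from h import *
s=state();print(s[0],s[2:4],s[4]['joints'].round(3))
g=tcp([.602,-.202,.068],-26.5,34,.023);d=s[1].inv().apply(g-s[0]);print(d)
plan([(g,-26.5,34,5)])
E
```

```text
clock: 5.75
tcp_pos: [0.5666, -0.184, 0.1581]
orientation: [2.821, -0.645, 0.84]
contact_force: [0.1, -0.0, 0.1]
grip_width: 0.0851
gripper_force: 0.0
[ 0.56662064 -0.18399783  0.15808375] (np.float64(-25.775187222716287), np.float64(33.194563126726905)) [-0.016  0.25   0.14   2.264  1.091  0.17  -2.953]
[-0.01578635  0.00083903  0.12011002]
{"fingers":F,"x":-0.0032,"y":0.0002,"z":0.024,"rx":-0,"ry":0.2,"rz":0.2},{"fingers":F,"x":-0.0032,"y":0.0001,"z":0.024,"rx":-0.1,"ry":0.1,"rz":0.1},{"fingers":F,"x":-0.0033,"y":0.0002,"z":0.024,"rx":-0.1,"ry":0.2,"rz":0.1},{"fingers":F,"x":-0.0033,"y":0.0001,"z":0.024,"rx":-0.1,"ry":0.1,"rz":0.1},{"fingers":F,"x":-0.0035,"y":0.0001,"z":0.024,"rx":-0,"ry":0.2,"rz":0.1},
```

```bash
python3 - <<'E'
from h import *
g=tcp([.602,-.202,.068],-26.5,34,.023-.05)
plan([(g,-26.5,28,4)])
E
```

```text
{"fingers":F,"x":-0.0041,"y":0.0001,"z":0.0175,"rx":-0,"ry":-1.3,"rz":0.2},{"fingers":F,"x":-0.0037,"y":0.0002,"z":0.0176,"rx":-0.1,"ry":-1.3,"rz":0.2},{"fingers":F,"x":-0.0034,"y":0.0001,"z":0.0177,"rx":-0.1,"ry":-1.3,"rz":0.1},{"fingers":F,"x":-0.0029,"y":0.0001,"z":0.0178,"rx":-0.1,"ry":-1.3,"rz":0.2},
```

```bash
python3 -m jog '[{"fingers":0.085,"x":-0.004,"y":0,"z":0.0175,"rx":0,"ry":-1.3,"rz":0.2},{"fingers":0.085,"x":-0.0035,"y":0,"z":0.0175,"rx":-0.1,"ry":-1.3,"rz":0.2},{"fingers":0.085,"x":-0.0035,"y":0,"z":0.0175,"rx":-0.1,"ry":-1.3,"rz":0.1},{"fingers":0.085,"x":-0.003,"y":0,"z":0.0175,"rx":-0.1,"ry":-1.3,"rz":0.2},{"fingers":0.085,"x":0,"y":0,"z":0,"rx":0,"ry":0,"rz":0}]'; python3 - <<'E'
from h import *
s=state();print(s[0],s[2:4],s[4]['joints'].round(3))
g=tcp([.602,-.202,.068],-26.5,34,.023);d=s[1].inv().apply(g-s[0]);print(d)
plan([(g,-26.5,34,5)])
E
```

```text
clock: 6.38
tcp_pos: [0.5883, -0.1937, 0.0906]
orientation: [2.868, -0.672, 0.712]
contact_force: [0.5, 0.8, -0.1]
grip_width: 0.0851
gripper_force: 0.0
[ 0.58825292 -0.19371798  0.09064733] (np.float64(-26.40202217143164), np.float64(27.908054554394017)) [ 0.146  0.414 -0.009  2.179  1.082  0.174 -2.933]
[0.0059758  0.00129247 0.05037148]
{"fingers":F,"x":0.0012,"y":0.0003,"z":0.0101,"rx":0,"ry":1.2,"rz":0},{"fingers":F,"x":0.001,"y":0.0002,"z":0.0101,"rx":0,"ry":1.2,"rz":0.1},{"fingers":F,"x":0.0008,"y":0.0003,"z":0.0101,"rx":0,"ry":1.3,"rz":-0},{"fingers":F,"x":0.0005,"y":0.0002,"z":0.0101,"rx":0,"ry":1.2,"rz":-0},{"fingers":F,"x":0.0003,"y":0.0003,"z":0.0102,"rx":-0,"ry":1.2,"rz":0},
```

Leaning 34° here would push joint 6 past its limit, because the jug is too close to the base for an outward lean. So I'll grip the jug upright, re-park it facing the final way in front of the station, and regrip it there with the lean.

```bash
python3 - <<'E'
from h import *
plan([([.602,-.202,.115],-26.5,0,6),([.602,-.202,.045],-26.5,0,4)])
E
```

```text
{"fingers":F,"x":0.0043,"y":0.0002,"z":-0.0023,"rx":0,"ry":-4.7,"rz":0},{"fingers":F,"x":0.004,"y":0.0002,"z":-0.0027,"rx":0,"ry":-4.6,"rz":0},{"fingers":F,"x":0.0038,"y":0.0003,"z":-0.003,"rx":0,"ry":-4.7,"rz":0.1},{"fingers":F,"x":0.0036,"y":0.0002,"z":-0.0033,"rx":0,"ry":-4.6,"rz":-0},{"fingers":F,"x":0.0033,"y":0.0002,"z":-0.0036,"rx":0,"ry":-4.7,"rz":-0},{"fingers":F,"x":0.003,"y":0.0002,"z":-0.0038,"rx":0,"ry":-4.6,"rz":0},
{"fingers":F,"x":-0,"y":0,"z":0.0175,"rx":0,"ry":-0,"rz":0},{"fingers":F,"x":-0,"y":-0,"z":0.0175,"rx":0,"ry":-0,"rz":0},{"fingers":F,"x":-0.0001,"y":-0,"z":0.0175,"rx":0,"ry":-0,"rz":0},{"fingers":F,"x":0,"y":-0,"z":0.0175,"rx":0,"ry":-0,"rz":0},
```

```bash
python3 -m jog '[{"fingers":0.085,"x":0.001,"y":0,"z":-0.015,"rx":0,"ry":-3,"rz":0},{"fingers":0.085,"x":0.004,"y":0,"z":-0.006,"rx":0,"ry":-4,"rz":0},{"fingers":0.085,"x":0.004,"y":0,"z":-0.003,"rx":0,"ry":-4,"rz":0},{"fingers":0.085,"x":0.004,"y":0,"z":-0.003,"rx":0,"ry":-4,"rz":0},{"fingers":0.085,"x":0.004,"y":0,"z":0,"rx":0,"ry":-4,"rz":0},{"fingers":0.085,"x":0.003,"y":0,"z":0,"rx":0,"ry":-4,"rz":0},{"fingers":0.085,"x":0,"y":0,"z":0,"rx":0,"ry":-4,"rz":0},{"fingers":0.085,"x":0,"y":0,"z":0,"rx":0,"ry":0,"rz":0}]'; python3 - <<'E'
from h import *
s=state();print(s[0],s[2:4],s[4]['joints'].round(3))
plan([([.602,-.202,.045],-26.5,0,5)])
E
```

```text
clock: 7.38
tcp_pos: [0.5954, -0.1971, 0.1218]
orientation: [3.055, -0.716, 0.027]
contact_force: [0.2, -0.1, -0.0]
grip_width: 0.0851
gripper_force: 0.0
[ 0.59540356 -0.1970836   0.12177832] (np.float64(-26.39212904300542), np.float64(0.9969082945149637)) [ 0.613  0.566 -0.538  1.755  0.364  0.903 -2.112]
{"fingers":F,"x":0.0014,"y":0.0003,"z":0.0154,"rx":-0,"ry":-0.2,"rz":0},{"fingers":F,"x":0.0014,"y":0.0003,"z":0.0154,"rx":-0,"ry":-0.2,"rz":0},{"fingers":F,"x":0.0014,"y":0.0003,"z":0.0153,"rx":-0,"ry":-0.2,"rz":0.1},{"fingers":F,"x":0.0015,"y":0.0003,"z":0.0154,"rx":-0,"ry":-0.2,"rz":-0},{"fingers":F,"x":0.0016,"y":0.0003,"z":0.0154,"rx":-0,"ry":-0.2,"rz":0},
```

Now descend and close on the jug upright.

```bash
python3 -m jog '[{"fingers":0.085,"x":0.0035,"y":0.0005,"z":0.005,"rx":0,"ry":-0.5,"rz":0},{"fingers":0.085,"x":0.0035,"y":0.0005,"z":0.012,"rx":0,"ry":-0.5,"rz":0},{"fingers":0.085,"x":0,"y":0,"z":0.015,"rx":0,"ry":0,"rz":0},{"fingers":0.085,"x":0,"y":0,"z":0.015,"rx":0,"ry":0,"rz":0},{"fingers":0.085,"x":0,"y":0,"z":0.015,"rx":0,"ry":0,"rz":0},{"fingers":0.085,"x":0,"y":0,"z":0.015,"rx":0,"ry":0,"rz":0},{"fingers":0.085,"x":0,"y":0,"z":0,"rx":0,"ry":0,"rz":0}]' && python3 -m jog '[{"fingers":0.066,"x":0,"y":0,"z":0,"rx":0,"ry":0,"rz":0},{"fingers":0.062,"x":0,"y":0,"z":0,"rx":0,"ry":0,"rz":0},{"fingers":0.05,"x":0,"y":0,"z":0,"rx":0,"ry":0,"rz":0},{"fingers":0.05,"x":0,"y":0,"z":0,"rx":0,"ry":0,"rz":0},{"fingers":0.05,"x":0,"y":0,"z":0,"rx":0,"ry":0,"rz":0}]' 30; python3 - <<'E'
from h import *
s=state();print(s[0],s[2:4],s[4]['joints'].round(3))
plan([(s[0]+[0,0,.07],-26.5,0,3),([.61,-.1,.14],20,0,5),([.63,.02,.12],92.2,0,8),([.63,.02,s[0][2]+.004],92.2,0,5)],yaw=-26.5,lean=0)
E
```

```text
clock: 8.25
tcp_pos: [0.5995, -0.201, 0.0429]
orientation: [-3.058, 0.717, 0.006]
contact_force: [-0.1, -0.7, 0.7]
grip_width: 0.0848
gripper_force: 0.0
clock: 8.88
tcp_pos: [0.6009, -0.2019, 0.0455]
orientation: [3.058, -0.718, 0.0]
contact_force: [-2.2, -1.2, 5.7]
grip_width: 0.0608
gripper_force: 32.5
[ 0.60094565 -0.20185134  0.04550117] (np.float64(-26.433318193164048), np.float64(0.01575232410736683)) [ 0.582  0.679 -0.495  1.764  0.426  0.807 -2.152]
{"fingers":F,"x":0,"y":0,"z":-0.0233,"rx":0,"ry":-0,"rz":0.1},{"fingers":F,"x":0,"y":0,"z":-0.0234,"rx":0,"ry":-0,"rz":-0},{"fingers":F,"x":0,"y":0,"z":-0.0233,"rx":0,"ry":-0,"rz":-0},
{"fingers":F,"x":-0.0075,"y":-0.019,"z":-0.0049,"rx":0,"ry":-0,"rz":-9.3},{"fingers":F,"x":-0.0043,"y":-0.02,"z":-0.0049,"rx":0,"ry":-0,"rz":-9.3},{"fingers":F,"x":-0.001,"y":-0.0204,"z":-0.0049,"rx":0,"ry":-0,"rz":-9.3},{"fingers":F,"x":0.0023,"y":-0.0203,"z":-0.0049,"rx":0,"ry":-0,"rz":-9.3},{"fingers":F,"x":0.0056,"y":-0.0197,"z":-0.0049,"rx":0,"ry":-0,"rz":-9.3},
{"fingers":F,"x":0.0075,"y":-0.0133,"z":0.0025,"rx":0,"ry":-0,"rz":-9.1},{"fingers":F,"x":0.0094,"y":-0.0119,"z":0.0025,"rx":0,"ry":-0,"rz":-9},{"fingers":F,"x":0.0112,"y":-0.0102,"z":0.0025,"rx":0,"ry":-0,"rz":-9},{"fingers":F,"x":0.0127,"y":-0.0084,"z":0.0025,"rx":0,"ry":-0,"rz":-9},{"fingers":F,"x":0.0139,"y":-0.0063,"z":0.0025,"rx":0,"ry":0,"rz":-9.1},{"fingers":F,"x":0.0146,"y":-0.004,"z":0.0025,"rx":0,"ry":0,"rz":-9},{"fingers":F,"x":0.0152,"y":-0.0017,"z":0.0025,"rx":0,"ry":0,"rz":-9},{"fingers":F,"x":0.0152,"y":0.0007,"z":0.0025,"rx":0,"ry":0,"rz":-9},
{"fingers":F,"x":-0,"y":-0,"z":0.0141,"rx":0,"ry":0,"rz":-0},{"fingers":F,"x":-0,"y":-0.0001,"z":0.0141,"rx":0,"ry":0,"rz":-0},{"fingers":F,"x":-0,"y":0,"z":0.0141,"rx":0,"ry":0,"rz":-0},{"fingers":F,"x":-0,"y":0,"z":0.0141,"rx":0,"ry":0,"rz":-0},{"fingers":F,"x":-0,"y":0,"z":0.0141,"rx":0,"ry":0,"rz":-0},
```

```bash
python3 -m jog '[{"fingers":0.05,"x":0,"y":0,"z":-0.025,"rx":0,"ry":0,"rz":0},{"fingers":0.05,"x":0,"y":0,"z":-0.035,"rx":0,"ry":0,"rz":0},{"fingers":0.05,"x":0,"y":0,"z":-0.035,"rx":0,"ry":0,"rz":0},{"fingers":0.05,"x":-0.0075,"y":-0.019,"z":0,"rx":0,"ry":0,"rz":-9.3},{"fingers":0.05,"x":-0.0045,"y":-0.02,"z":0,"rx":0,"ry":0,"rz":-9.3},{"fingers":0.05,"x":-0.001,"y":-0.0205,"z":0,"rx":0,"ry":0,"rz":-9.3},{"fingers":0.05,"x":0.0025,"y":-0.0205,"z":0,"rx":0,"ry":0,"rz":-9.3},{"fingers":0.05,"x":0.0055,"y":-0.0195,"z":0,"rx":0,"ry":0,"rz":-9.3}]' && python3 -m jog '[{"fingers":0.05,"x":0.0075,"y":-0.0135,"z":0,"rx":0,"ry":0,"rz":-9.1},{"fingers":0.05,"x":0.0095,"y":-0.012,"z":0.002,"rx":0,"ry":0,"rz":-9},{"fingers":0.05,"x":0.011,"y":-0.01,"z":0.002,"rx":0,"ry":0,"rz":-9},{"fingers":0.05,"x":0.0125,"y":-0.0085,"z":0.002,"rx":0,"ry":0,"rz":-9},{"fingers":0.05,"x":0.014,"y":-0.0065,"z":0.002,"rx":0,"ry":0,"rz":-9.1},{"fingers":0.05,"x":0.0145,"y":-0.004,"z":0.002,"rx":0,"ry":0,"rz":-9},{"fingers":0.05,"x":0.015,"y":-0.0015,"z":0.0025,"rx":0,"ry":0,"rz":-9},{"fingers":0.05,"x":0.015,"y":0.0005,"z":0.0025,"rx":0,"ry":0,"rz":-9}]'; python3 - <<'E'
from h import *
s=state();print(s[0],s[2:4],s[4]['joints'].round(3))
plan([([.63,.02,.0515],92.2,0,5)])
E
```

```text
clock: 9.88
tcp_pos: [0.609, -0.0984, 0.1392]
orientation: [-3.09, -0.556, 0.002]
contact_force: [-0.6, 1.0, -2.0]
grip_width: 0.0604
gripper_force: 33.8
clock: 10.88
tcp_pos: [0.6283, 0.0208, 0.1241]
orientation: [-2.169, -2.27, 0.001]
contact_force: [0.1, -0.2, -2.2]
grip_width: 0.0605
gripper_force: 33.8
[0.62831425 0.02083737 0.1240959 ] (np.float64(92.58488716205423), np.float64(0.10945059097916979)) [ 0.555  0.742 -1.011  1.714  0.698  1.093 -0.635]
{"fingers":F,"x":-0.0002,"y":0.0004,"z":0.0145,"rx":-0.1,"ry":0,"rz":0.1},{"fingers":F,"x":-0.0002,"y":0.0003,"z":0.0145,"rx":0,"ry":0,"rz":0.1},{"fingers":F,"x":-0.0002,"y":0.0003,"z":0.0146,"rx":0,"ry":-0,"rz":0},{"fingers":F,"x":-0.0002,"y":0.0003,"z":0.0145,"rx":0,"ry":-0,"rz":0.1},{"fingers":F,"x":-0.0002,"y":0.0004,"z":0.0145,"rx":0,"ry":-0.1,"rz":0.1},
```

```bash
python3 -m jog '[{"fingers":0.05,"x":0,"y":0,"z":0.0145,"rx":0,"ry":0,"rz":0},{"fingers":0.05,"x":0,"y":0,"z":0.0145,"rx":0,"ry":0,"rz":0},{"fingers":0.05,"x":0,"y":0,"z":0.0145,"rx":0,"ry":0,"rz":0},{"fingers":0.05,"x":0,"y":0,"z":0.0145,"rx":0,"ry":0,"rz":0},{"fingers":0.05,"x":0,"y":0,"z":0.012,"rx":0,"ry":0,"rz":0},{"fingers":0.05,"x":0,"y":0,"z":0.003,"rx":0,"ry":0,"rz":0},{"fingers":0.05,"x":0,"y":0,"z":0.002,"rx":0,"ry":0,"rz":0},{"fingers":0.05,"x":0,"y":0,"z":0.001,"rx":0,"ry":0,"rz":0}]'; python3 -m jog '[{"fingers":0.05,"x":0,"y":0,"z":0.001,"rx":0,"ry":0,"rz":0},{"fingers":0.05,"x":0,"y":0,"z":0.0005,"rx":0,"ry":0,"rz":0}]'
```

```text
clock: 11.88
tcp_pos: [0.629, 0.0206, 0.0491]
orientation: [-2.176, -2.265, -0.001]
contact_force: [0.2, 0.9, -2.6]
grip_width: 0.0605
gripper_force: 33.8
clock: 12.12
tcp_pos: [0.6288, 0.0205, 0.0474]
orientation: [-2.176, -2.265, -0.0]
contact_force: [0.7, 0.1, -2.6]
grip_width: 0.0602
gripper_force: 33.8
```

```bash
python3 -m jog '[{"fingers":0.05,"x":0,"y":0,"z":0.0008,"rx":0,"ry":0,"rz":0},{"fingers":0.05,"x":0,"y":0,"z":0.0007,"rx":0,"ry":0,"rz":0},{"fingers":0.05,"x":0,"y":0,"z":0.0005,"rx":0,"ry":0,"rz":0},{"fingers":0.05,"x":0,"y":0,"z":0,"rx":0,"ry":0,"rz":0}]'
```

```text
clock: 12.62
tcp_pos: [0.6287, 0.0206, 0.0455]
orientation: [-2.176, -2.265, -0.0]
contact_force: [-1.3, 0.5, 1.5]
grip_width: 0.06
gripper_force: 34.0
```

```bash
python3 -m jog '[{"fingers":0.064,"x":0,"y":0,"z":0,"rx":0,"ry":0,"rz":0},{"fingers":0.072,"x":0,"y":0,"z":0,"rx":0,"ry":0,"rz":0},{"fingers":0.085,"x":0,"y":0,"z":0,"rx":0,"ry":0,"rz":0},{"fingers":0.085,"x":0,"y":0,"z":-0.01,"rx":0,"ry":0,"rz":0},{"fingers":0.085,"x":0,"y":0,"z":-0.025,"rx":0,"ry":0,"rz":0},{"fingers":0.085,"x":0,"y":0,"z":-0.04,"rx":0,"ry":0,"rz":0},{"fingers":0.085,"x":-0.02,"y":0,"z":-0.04,"rx":0,"ry":0,"rz":0},{"fingers":0.085,"x":-0.04,"y":0,"z":-0.03,"rx":0,"ry":0,"rz":0}]'; python3 - <<'E'
from h import *
s=state();print(s[0],s[2:4],s[4]['joints'].round(3))
p,P=cloud("side","pics/regrip.png")
print([(np.round(o["xyz"],3).tolist(),round(o["score"],2)) for t in("jug","jug_handle") for o in r.landmark_of(t,"side")])
hsv=cv2.cvtColor(p,cv2.COLOR_RGB2HSV);S,V=hsv[...,1],hsv[...,2]
near=np.hypot(P[...,0]-.629,P[...,1]-.02)<.07
w=P[near&(S<70)&(V>80)&(P[...,2]>.08)&(P[...,2]<.096)];print(circ(w),len(w))
b=near&(V<60)&(P[...,2]>.02)&(P[...,2]<.08)&(np.hypot(P[...,0]-.629,P[...,1]-.02)>.036);print(np.median(P[b],0),b.sum())
E
```

```text
clock: 13.62
tcp_pos: [0.6318, -0.0372, 0.1947]
orientation: [2.171, 2.27, 0.006]
contact_force: [0.3, 0.1, -1.2]
grip_width: 0.0848
gripper_force: 0.0
[ 0.63184626 -0.03724077  0.19469527] (np.float64(92.55933327861086), np.float64(0.21790266202546338)) [ 0.678  0.674 -1.065  1.65   0.626  1.196 -0.488]
[([0.685, -0.334, -0.001], 0.82), ([0.579, -0.086, 0.001], 0.77), ([0.631, 0.025, -0.0], 0.7), ([0.62, -0.087, 0.038], 0.81), ([0.763, -0.334, 0.07], 0.77), ([0.63, -0.036, 0.052], 0.65), ([0.506, -0.319, 0.005], 0.63)]
[0.627  0.0211 0.0287] 219
[ 0.6271751  -0.03182982  0.05474596] 77
```

View pics/regrip.png

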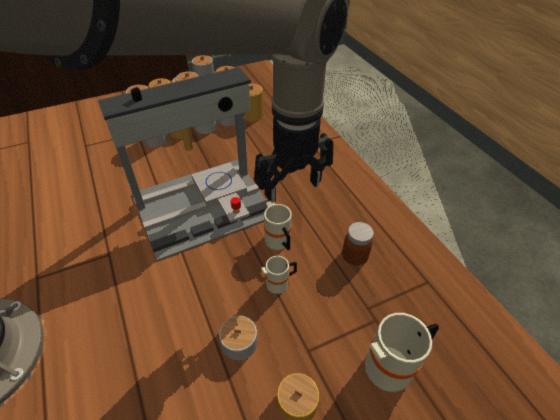

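The jug stands upright in front of the station at about (280,228) in the side view, handle toward the front, between the knob and the small jug. Next I'll go to the leaned approach pose.

```bash
python3 - <<'E'
from h import *
pre=tcp([.628,.021,.068],92,37,.023-.11);print(pre)
plan([(pre+[0,-.01,.03],92,37,8)])
E
```

```text
[ 0.62982726 -0.03132601  0.13748129]
{"fingers":F,"x":0.0001,"y":-0.0004,"z":0.0033,"rx":0.2,"ry":4.8,"rz":0},{"fingers":F,"x":-0.0001,"y":-0.0003,"z":0.0032,"rx":0,"ry":4.6,"rz":0},{"fingers":F,"x":-0.0005,"y":-0.0004,"z":0.0032,"rx":0,"ry":4.6,"rz":0},{"fingers":F,"x":-0.0006,"y":-0.0003,"z":0.0032,"rx":0,"ry":4.6,"rz":0},{"fingers":F,"x":-0.001,"y":-0.0004,"z":0.0032,"rx":0,"ry":4.6,"rz":0},{"fingers":F,"x":-0.0011,"y":-0.0003,"z":0.003,"rx":0,"ry":4.6,"rz":0},{"fingers":F,"x":-0.0015,"y":-0.0004,"z":0.0029,"rx":0,"ry":4.6,"rz":0},{"fingers":F,"x":-0.0016,"y":-0.0004,"z":0.0029,"rx":-0,"ry":4.6,"rz":0},
```

```bash
python3 -m jog '[{"fingers":0.085,"x":0,"y":0,"z":0.0035,"rx":0.2,"ry":4.8,"rz":0},{"fingers":0.085,"x":0,"y":0,"z":0.003,"rx":0,"ry":4.6,"rz":0},{"fingers":0.085,"x":-0.0005,"y":0,"z":0.003,"rx":0,"ry":4.6,"rz":0},{"fingers":0.085,"x":-0.0005,"y":0,"z":0.003,"rx":0,"ry":4.6,"rz":0},{"fingers":0.085,"x":-0.001,"y":0,"z":0.003,"rx":0,"ry":4.6,"rz":0},{"fingers":0.085,"x":-0.001,"y":-0.001,"z":0.003,"rx":0,"ry":4.6,"rz":0},{"fingers":0.085,"x":-0.0015,"y":-0.001,"z":0.003,"rx":0,"ry":4.6,"rz":0},{"fingers":0.085,"x":-0.0015,"y":-0.001,"z":0.003,"rx":0,"ry":4.6,"rz":0}]'; python3 - <<'E'
from h import *
s=state();print(s[0],s[2:4],s[4]['joints'].round(3))
plan([(tcp([.628,.021,.068],92,37,.023-.10),92,37,2),(tcp([.628,.021,.068],92,37,.023),92,37,5)])
E
```

```text
clock: 14.78
tcp_pos: [0.6279, -0.0376, 0.1655]
orientation: [-1.805, -1.879, -0.604]
contact_force: [-0.0, 0.1, 1.6]
grip_width: 0.0852
gripper_force: 0.0
[ 0.62792404 -0.03756948  0.16551071] (np.float64(92.37647102026077), np.float64(37.220668733803905)) [ 1.003  1.006 -1.265  1.593  0.318  1.132 -0.138]
{"fingers":F,"x":-0.006,"y":0.0012,"z":0.018,"rx":-0.3,"ry":-0.1,"rz":0},{"fingers":F,"x":-0.0061,"y":0.001,"z":0.0181,"rx":-0.1,"ry":-0.1,"rz":0.2},
{"fingers":F,"x":0,"y":0,"z":0.02,"rx":0,"ry":-0,"rz":-0},{"fingers":F,"x":0,"y":0,"z":0.02,"rx":0,"ry":-0,"rz":-0},{"fingers":F,"x":0,"y":0,"z":0.02,"rx":0,"ry":-0,"rz":-0},{"fingers":F,"x":0,"y":0,"z":0.02,"rx":0,"ry":-0,"rz":-0},{"fingers":F,"x":0,"y":0,"z":0.02,"rx":0,"ry":-0,"rz":-0},
```

```bash
python3 -m jog '[{"fingers":0.085,"x":-0.006,"y":0.001,"z":0.018,"rx":-0.3,"ry":0,"rz":0.1},{"fingers":0.085,"x":-0.006,"y":0.001,"z":0.018,"rx":0,"ry":0,"rz":0.1},{"fingers":0.085,"x":0,"y":0,"z":0.02,"rx":0,"ry":0,"rz":0},{"fingers":0.085,"x":0,"y":0,"z":0.02,"rx":0,"ry":0,"rz":0},{"fingers":0.085,"x":0,"y":0,"z":0.02,"rx":0,"ry":0,"rz":0},{"fingers":0.085,"x":0,"y":0,"z":0.02,"rx":0,"ry":0,"rz":0},{"fingers":0.085,"x":0,"y":0,"z":0.01,"rx":0,"ry":0,"rz":0},{"fingers":0.085,"x":0,"y":0,"z":0.005,"rx":0,"ry":0,"rz":0}]'; python3 - <<'E'
from h import *
s=state();print(s[0],s[2:4],s[4]['joints'].round(3))
plan([(tcp([.628,.021,.068],92,37,.023),92,37,1)])
E
```

```text
clock: 15.78
tcp_pos: [0.6273, 0.0313, 0.0524]
orientation: [-1.814, -1.876, -0.605]
contact_force: [-0.5, 0.0, 1.4]
grip_width: 0.0851
gripper_force: 0.0
[0.62726635 0.03129368 0.05239585] (np.float64(91.97444763432128), np.float64(37.05791122743392)) [ 0.888  1.104 -1.164  1.693  0.409  0.9   -0.196]
{"fingers":F,"x":0.0012,"y":0.0004,"z":0.0043,"rx":-0.1,"ry":-0.1,"rz":-0.1},
```

```bash
python3 -m jog '[{"fingers":0.07,"x":0.001,"y":0.0005,"z":0.0005,"rx":0,"ry":0,"rz":0},{"fingers":0.064,"x":0,"y":0,"z":0,"rx":0,"ry":0,"rz":0},{"fingers":0.05,"x":0,"y":0,"z":0,"rx":0,"ry":0,"rz":0},{"fingers":0.05,"x":0,"y":0,"z":0,"rx":0,"ry":0,"rz":0},{"fingers":0.05,"x":0,"y":0,"z":0,"rx":0,"ry":0,"rz":0},{"fingers":0.05,"x":0,"y":0,"z":0,"rx":0,"ry":0,"rz":0}]' 35; python3 - <<'E'
from h import *
s=state();print(s[0],s[2:4],s[4]['joints'].round(3))
P=s[0]; o=P-[.628,.021,0]; print("off",o)
up=P+[0,0,.088]; b=np.array([.561,.165,.088])+o
plan([(up,s[2],s[3],3),(b,92.2,s[3],5)])
E
```

```text
clock: 16.52
tcp_pos: [0.6286, 0.0317, 0.0538]
orientation: [-1.815, -1.876, -0.607]
contact_force: [1.5, -3.2, 5.5]
grip_width: 0.0603
gripper_force: 38.4
[0.62858817 0.03165798 0.05384616] (np.float64(91.8996423959176), np.float64(37.05317789510376)) [ 0.887  1.102 -1.165  1.691  0.409  0.9   -0.198]
off [0.00058817 0.01065798 0.05384616]
{"fingers":F,"x":0.0177,"y":-0,"z":-0.0234,"rx":-0,"ry":0,"rz":-0},{"fingers":F,"x":0.0176,"y":-0.0001,"z":-0.0234,"rx":-0,"ry":0,"rz":-0},{"fingers":F,"x":0.0177,"y":0,"z":-0.0234,"rx":-0,"ry":0,"rz":-0},
{"fingers":F,"x":0.0233,"y":-0.0124,"z":0.0176,"rx":-0,"ry":0,"rz":-0.1},{"fingers":F,"x":0.0234,"y":-0.0124,"z":0.0176,"rx":0,"ry":0,"rz":-0},{"fingers":F,"x":0.0233,"y":-0.0124,"z":0.0176,"rx":0.1,"ry":0,"rz":-0.1},{"fingers":F,"x":0.0234,"y":-0.0123,"z":0.0177,"rx":0,"ry":0,"rz":-0},{"fingers":F,"x":0.0234,"y":-0.0124,"z":0.0176,"rx":0,"ry":-0,"rz":-0.1},
```

```bash
python3 -m jog '[{"fingers":0.05,"x":0.0177,"y":0,"z":-0.0234,"rx":0,"ry":0,"rz":0},{"fingers":0.05,"x":0.0177,"y":0,"z":-0.0234,"rx":0,"ry":0,"rz":0},{"fingers":0.05,"x":0.0177,"y":0,"z":-0.0234,"rx":0,"ry":0,"rz":0},{"fingers":0.05,"x":0.0233,"y":-0.0124,"z":0.0176,"rx":0,"ry":0,"rz":0},{"fingers":0.05,"x":0.0233,"y":-0.0124,"z":0.0176,"rx":0,"ry":0,"rz":0},{"fingers":0.05,"x":0.0233,"y":-0.0124,"z":0.0176,"rx":0,"ry":0,"rz":0},{"fingers":0.05,"x":0.0233,"y":-0.0124,"z":0.0176,"rx":0,"ry":0,"rz":0},{"fingers":0.05,"x":0.0233,"y":-0.0124,"z":0.0176,"rx":0,"ry":0,"rz":0}]'; python3 - <<'E'
from h import *
s=state();print(s[0],s[2:4],s[4]['joints'].round(3))
p,P=cloud("side","pics/carry.png")
for t in("jug","jug_handle","deck_mark"):print(t,[(np.round(o["xyz"],3).tolist(),round(o["score"],2)) for o in r.landmark_of(t,"side")])
cx=s[0]-[.0006,.0107,0];hsv=cv2.cvtColor(p,cv2.COLOR_RGB2HSV);S,V=hsv[...,1],hsv[...,2]
near=np.hypot(P[...,0]-cx[0],P[...,1]-cx[1])<.065
b=near&(V<60)&(P[...,2]>.1)&(P[...,2]<.165)&(P[...,1]<cx[1]-.045);print(b.sum(),np.median(P[b],0))
o=np.array([.0006,.0107,.0538])
plan([(np.array([.561,.234,.040])+o,92.2,37.05,6)])
E
```

```text
clock: 17.52
tcp_pos: [0.5606, 0.1769, 0.1428]
orientation: [-1.814, -1.877, -0.606]
contact_force: [0.3, 0.2, -3.1]
grip_width: 0.06
gripper_force: 39.0
[0.56056661 0.17689654 0.14276077] (np.float64(91.97656317934857), np.float64(37.012492824076865)) [ 0.79   0.903 -1.268  1.882  0.32   0.754 -0.426]
jug [([0.564, 0.17, 0.089], 0.89), ([0.687, -0.334, -0.002], 0.86), ([0.581, -0.085, 0.002], 0.61), ([0.504, -0.318, 0.0], 0.5)]
jug_handle [([0.563, 0.111, 0.14], 0.95), ([0.619, -0.091, 0.04], 0.83), ([0.761, -0.335, 0.068], 0.75)]
deck_mark [([0.559, 0.238, 0.031], 0.74)]
68 [0.5601603  0.11183645 0.14190645]
{"fingers":F,"x":0.0042,"y":0.0005,"z":0.0133,"rx":-0,"ry":0,"rz":-0},{"fingers":F,"x":0.0042,"y":0.0006,"z":0.0133,"rx":-0,"ry":0,"rz":-0.1},{"fingers":F,"x":0.0042,"y":0.0006,"z":0.0134,"rx":0,"ry":0,"rz":0},{"fingers":F,"x":0.0043,"y":0.0005,"z":0.0133,"rx":0,"ry":0,"rz":-0},{"fingers":F,"x":0.0042,"y":0.0006,"z":0.0133,"rx":0,"ry":0.1,"rz":-0},{"fingers":F,"x":0.0042,"y":0.0005,"z":0.0133,"rx":0,"ry":-0,"rz":-0},
```

View pics/carry.png

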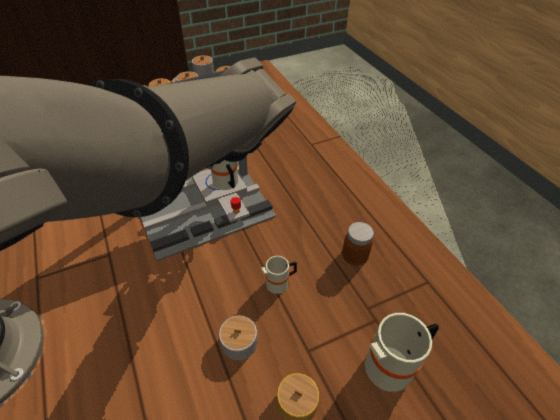

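The jug hangs upright over the deck at about (225,170), handle toward the knob (235,203) and clear of it. Now I'll slide it in under the trough.

```bash
python3 -m jog '[{"fingers":0.05,"x":0.0042,"y":0.0005,"z":0.0133,"rx":0,"ry":0,"rz":-0.3},{"fingers":0.05,"x":0.0042,"y":0.0005,"z":0.0133,"rx":0,"ry":0,"rz":-0.3},{"fingers":0.05,"x":0.0042,"y":0.0005,"z":0.0133,"rx":0,"ry":0,"rz":-0.2},{"fingers":0.05,"x":0.0042,"y":0.0005,"z":0.0133,"rx":0,"ry":0,"rz":-0.2},{"fingers":0.05,"x":0,"y":0,"z":0,"rx":0,"ry":0,"rz":0}]'; python3 - <<'E'
from h import *
s=state();print(s[0],s[2:4],s[4]['joints'].round(3))
o=np.array([.0006,.0107,.0538])
plan([(np.array([.561,.234,.039])+o,92.9,37.05,4)])
E
```

```text
clock: 18.35
tcp_pos: [0.5603, 0.2227, 0.1082]
orientation: [-1.797, -1.895, -0.61]
contact_force: [-0.1, -0.2, -2.7]
grip_width: 0.0598
gripper_force: 39.1
[0.56026495 0.2227273  0.10821819] (np.float64(92.89447264878126), np.float64(37.06386582794303)) [ 0.679  0.931 -1.208  1.896  0.36   0.658 -0.469]
{"fingers":F,"x":0.002,"y":0.0006,"z":0.0064,"rx":0.3,"ry":-0,"rz":0.2},{"fingers":F,"x":0.0021,"y":0.0006,"z":0.0063,"rx":0,"ry":-0,"rz":0},{"fingers":F,"x":0.002,"y":0.0006,"z":0.0064,"rx":0,"ry":-0,"rz":0},{"fingers":F,"x":0.0021,"y":0.0006,"z":0.0064,"rx":0,"ry":-0,"rz":0},
```

```bash
python3 -m jog '[{"fingers":0.05,"x":0.002,"y":0.0003,"z":0.0064,"rx":0.2,"ry":0,"rz":0},{"fingers":0.05,"x":0.002,"y":0.0003,"z":0.0064,"rx":0,"ry":0,"rz":0},{"fingers":0.05,"x":0.002,"y":0.0003,"z":0.0064,"rx":0,"ry":0,"rz":0},{"fingers":0.05,"x":0.002,"y":0.0003,"z":0.0064,"rx":0,"ry":0,"rz":0},{"fingers":0.05,"x":0,"y":0,"z":0,"rx":0,"ry":0,"rz":0}]'; python3 - <<'E'
from h import *
s=state();print(s[0],s[2:4],s[4]['joints'].round(3))
for c in("side","top"):
    p,P=cloud(c,f"pics/low_{c}.png")
    for t in("jug","jug_handle","deck_mark"):print(c,t,[(np.round(o["xyz"],3).tolist(),round(o["score"],2)) for o in r.landmark_of(t,c)][:2])
    if c=="side":cv2.imwrite("pics/low.png",cv2.resize(p[110:250,150:300,::-1],None,fx=4,fy=4))
o=np.array([.0006,.0107,.0538])
plan([(np.array([.561,.234,.0345])+o,92.9,37.05,5)])
E
```

```text
clock: 18.98
tcp_pos: [0.561, 0.2438, 0.093]
orientation: [-1.796, -1.894, -0.607]
contact_force: [0.5, 0.4, -2.1]
grip_width: 0.0599
gripper_force: 39.1
[0.56104142 0.2437712  0.09299524] (np.float64(92.93516781542144), np.float64(37.049035276791706)) [ 0.624  0.943 -1.177  1.895  0.375  0.619 -0.495]
side jug [([0.576, -0.086, 0.003], 0.93), ([0.565, 0.236, 0.037], 0.89)]
side jug_handle [([0.758, -0.336, 0.067], 0.95), ([0.562, 0.179, 0.096], 0.75)]
side deck_mark [([0.561, 0.232, 0.032], 0.93)]
top jug [([0.687, -0.333, 0.002], 0.78), ([0.565, 0.237, 0.037], 0.49)]
top jug_handle [([0.76, -0.33, 0.071], 0.91), ([0.622, -0.09, 0.04], 0.47)]
top deck_mark []
{"fingers":F,"x":-0.0003,"y":0,"z":0.001,"rx":0.3,"ry":0,"rz":0.2},{"fingers":F,"x":-0.0004,"y":0,"z":0.001,"rx":-0,"ry":0,"rz":-0},{"fingers":F,"x":-0.0003,"y":0,"z":0.001,"rx":-0,"ry":0,"rz":-0},{"fingers":F,"x":-0.0003,"y":0,"z":0.001,"rx":-0,"ry":0,"rz":-0},{"fingers":F,"x":-0.0004,"y":0.0001,"z":0.001,"rx":-0,"ry":0,"rz":-0},
```

View pics/low.png

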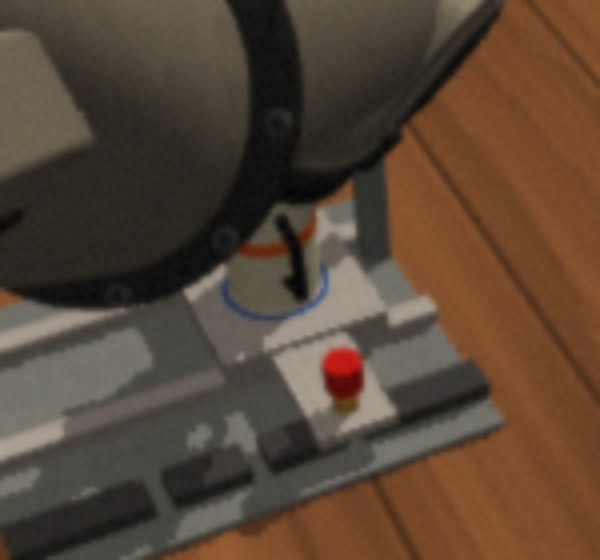

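```bash
python3 -m jog '[{"fingers":0.05,"x":-0.0012,"y":0,"z":0.0012,"rx":0.2,"ry":0,"rz":0},{"fingers":0.05,"x":-0.0009,"y":0,"z":0.0008,"rx":0,"ry":0,"rz":0},{"fingers":0.05,"x":-0.0006,"y":0,"z":0.0008,"rx":0,"ry":0,"rz":0},{"fingers":0.05,"x":-0.0004,"y":0,"z":0.0005,"rx":0,"ry":0,"rz":0},{"fingers":0.05,"x":-0.0002,"y":0,"z":0.0003,"rx":0,"ry":0,"rz":0},{"fingers":0.05,"x":0,"y":0,"z":0,"rx":0,"ry":0,"rz":0}]'
```

```text
clock: 20.12
tcp_pos: [0.5615, 0.2428, 0.0883]
orientation: [-1.795, -1.894, -0.604]
contact_force: [-0.1, 0.1, -2.4]
grip_width: 0.0601
gripper_force: 39.1
```

```bash
python3 -m jog '[{"fingers":0.05,"x":-0.0003,"y":0,"z":0.0004,"rx":0,"ry":0,"rz":0},{"fingers":0.05,"x":-0.0003,"y":0,"z":0.0004,"rx":0,"ry":0,"rz":0},{"fingers":0.05,"x":0,"y":0,"z":0,"rx":0,"ry":0,"rz":0}]'
```

```text
clock: 20.5
tcp_pos: [0.5618, 0.243, 0.0879]
orientation: [-1.795, -1.893, -0.605]
contact_force: [-0.6, -1.9, 3.8]
grip_width: 0.0604
gripper_force: 39.5
```

Contact made at the expected height. I'll open gently and back out along the tool axis.

```bash
python3 -m jog '[{"fingers":0.0615,"x":0,"y":0,"z":0,"rx":0,"ry":0,"rz":0},{"fingers":0.064,"x":0,"y":0,"z":0,"rx":0,"ry":0,"rz":0},{"fingers":0.07,"x":0,"y":0,"z":0,"rx":0,"ry":0,"rz":0},{"fingers":0.078,"x":0,"y":0,"z":0,"rx":0,"ry":0,"rz":0}]'; python3 - <<'E'
from h import *
s=state();print(s[0],s[2:4],s[4]['joints'].round(3))
p,P=cloud("side")
for t in("jug","jug_handle","deck_mark"):print(t,[(np.round(o["xyz"],3).tolist(),round(o["score"],2)) for o in r.landmark_of(t,"side")][:2])
E
python3 -m jog '[{"fingers":0.078,"x":0,"y":0,"z":-0.01,"rx":0,"ry":0,"rz":0},{"fingers":0.078,"x":0,"y":0,"z":-0.015,"rx":0,"ry":0,"rz":0},{"fingers":0.078,"x":0,"y":0,"z":-0.02,"rx":0,"ry":0,"rz":0},{"fingers":0.078,"x":0,"y":0,"z":-0.025,"rx":0,"ry":0,"rz":0},{"fingers":0.078,"x":0,"y":0,"z":-0.03,"rx":0,"ry":0,"rz":0},{"fingers":0.078,"x":0,"y":0,"z":-0.03,"rx":0,"ry":0,"rz":0},{"fingers":0.078,"x":0,"y":0,"z":-0.03,"rx":0,"ry":0,"rz":0}]'; python3 - <<'E'
from h import *
s=state();print(s[0],s[2:4],s[4]['joints'].round(3))
plan([([.575,.08,.24],92.2,0,7)])
E
```

```text
clock: 21.0
tcp_pos: [0.5615, 0.2428, 0.0874]
orientation: [-1.795, -1.894, -0.604]
contact_force: [-0.9, 0.3, -0.3]
grip_width: 0.0781
gripper_force: 0.0
[0.56151891 0.24281319 0.08736667] (np.float64(93.0033138122467), np.float64(37.048181651668656)) [ 0.621  0.952 -1.17   1.894  0.38   0.616 -0.492]
jug [([0.564, 0.237, 0.036], 0.71), ([0.688, -0.336, -0.0], 0.67)]
jug_handle [([0.621, -0.091, 0.039], 0.78), ([0.564, 0.176, 0.086], 0.77)]
deck_mark [([0.562, 0.233, 0.03], 0.76)]
clock: 22.08
tcp_pos: [0.5664, 0.145, 0.2169]
orientation: [-1.796, -1.893, -0.606]
contact_force: [-0.2, 0.3, 0.8]
grip_width: 0.0779
gripper_force: 0.0
[0.56641851 0.144961   0.21688861] (np.float64(92.94937989400327), np.float64(37.045064351286584)) [ 0.88   0.837 -1.352  1.81   0.236  0.913 -0.365]
{"fingers":F,"x":-0.0055,"y":0.0008,"z":-0.0083,"rx":0.1,"ry":-5.3,"rz":0.2},{"fingers":F,"x":-0.0062,"y":0.0007,"z":-0.0077,"rx":-0,"ry":-5.3,"rz":0.1},{"fingers":F,"x":-0.0068,"y":0.0008,"z":-0.0071,"rx":-0.1,"ry":-5.3,"rz":0.1},{"fingers":F,"x":-0.0075,"y":0.0008,"z":-0.0064,"rx":-0,"ry":-5.3,"rz":0.1},{"fingers":F,"x":-0.0081,"y":0.0008,"z":-0.0057,"rx":-0,"ry":-5.3,"rz":0.1},{"fingers":F,"x":-0.0086,"y":0.0008,"z":-0.005,"rx":-0.1,"ry":-5.3,"rz":0.1},{"fingers":F,"x":-0.009,"y":0.0009,"z":-0.0041,"rx":0,"ry":-5.2,"rz":0.1},
```

```bash
python3 -m jog '[{"fingers":0.078,"x":-0.006,"y":0.0005,"z":-0.008,"rx":0,"ry":-5,"rz":0.1},{"fingers":0.078,"x":-0.006,"y":0.0005,"z":-0.008,"rx":0,"ry":-5,"rz":0.1},{"fingers":0.078,"x":-0.007,"y":0.0005,"z":-0.007,"rx":0,"ry":-5,"rz":0.1},{"fingers":0.078,"x":-0.0075,"y":0.0005,"z":-0.006,"rx":0,"ry":-5,"rz":0.1},{"fingers":0.078,"x":-0.008,"y":0.0005,"z":-0.006,"rx":0,"ry":-5,"rz":0.1},{"fingers":0.07,"x":-0.01,"y":0.0005,"z":-0.005,"rx":0,"ry":-2,"rz":0.1},{"fingers":0.06,"x":-0.01,"y":0,"z":0,"rx":0,"ry":0,"rz":0}]'; python3 - <<'E'
from h import *
s=state();print(s[0],s[2:4],s[4]['joints'].round(3))
p,P=cloud("side","pics/rel.png");hsv=cv2.cvtColor(p,cv2.COLOR_RGB2HSV);H,S,V=[hsv[...,i].astype(int) for i in range(3)]
for t in("jug","jug_handle","deck_mark","knob_grip"):print(t,[(np.round(o["xyz"],3).tolist(),round(o["score"],2)) for o in r.landmark_of(t,"side")][:3])
k=(np.hypot(P[...,0]-.566,P[...,1]-.12)<.03)&((H<6)|(H>174))&(S>150)&(P[...,2]>.063);print(k.sum(),np.median(P[k],0))
k=(np.hypot(P[...,0]-.562,P[...,1]-.234)<.075)&(V<50)&(P[...,2]>.05)&(P[...,2]<.112)&(P[...,1]<.192);print(k.sum(),np.median(P[k],0))
cv2.imwrite("pics/rel_c.png",cv2.resize(p[80:270,120:340,::-1],None,fx=3,fy=3))
g=tcp([.565,.119,.062],92.2,10,.019)
plan([(g+[0,0,.06],92.2,10,4),(g,92.2,10,5)])
E
```

```text
clock: 22.95
tcp_pos: [0.5726, 0.0787, 0.2324]
orientation: [-2.081, -2.174, -0.183]
contact_force: [0.5, 0.4, -0.2]
grip_width: 0.0605
gripper_force: 0.0
[0.57258616 0.07871859 0.23244364] (np.float64(92.47963727102787), np.float64(10.04957322206272)) [ 0.7    0.586 -1.179  1.749  0.417  1.114 -0.53 ]
jug [([0.579, -0.088, 0.002], 0.89), ([0.566, 0.237, 0.033], 0.77), ([0.685, -0.338, -0.001], 0.71)]
jug_handle [([0.621, -0.09, 0.037], 0.92), ([0.761, -0.334, 0.069], 0.8), ([0.565, 0.178, 0.086], 0.58)]
deck_mark [([0.562, 0.23, 0.032], 0.73)]
knob_grip [([0.567, 0.124, 0.06], 0.61)]
59 [0.56501922 0.11830134 0.06631684]
59 [0.56217343 0.17793961 0.088578  ]
{"fingers":F,"x":0.0053,"y":-0.0013,"z":0.0334,"rx":-0.1,"ry":-0,"rz":0},{"fingers":F,"x":0.0053,"y":-0.0014,"z":0.0334,"rx":-0,"ry":-0.1,"rz":0.1},{"fingers":F,"x":0.0053,"y":-0.0014,"z":0.0334,"rx":-0.1,"ry":0,"rz":0},{"fingers":F,"x":0.0053,"y":-0.0014,"z":0.0334,"rx":0,"ry":-0,"rz":0},
{"fingers":F,"x":-0.0021,"y":-0,"z":0.0118,"rx":0,"ry":-0,"rz":0},{"fingers":F,"x":-0.002,"y":-0.0001,"z":0.0118,"rx":0,"ry":-0,"rz":0},{"fingers":F,"x":-0.0021,"y":0,"z":0.0118,"rx":0,"ry":-0,"rz":0},{"fingers":F,"x":-0.0021,"y":0,"z":0.0119,"rx":0,"ry":-0,"rz":0},{"fingers":F,"x":-0.0021,"y":0,"z":0.0118,"rx":0,"ry":-0,"rz":0},
```

View pics/rel_c.png

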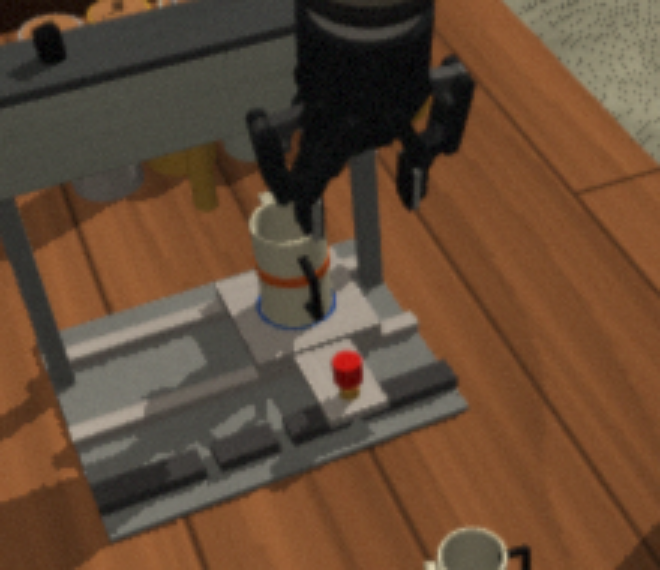

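The jug stands upright in the ring at about (295,270) in the crop, handle toward the knob (347,370). I'll check the centring numerically in the same picture.

```bash
python3 - <<'E'
from h import *
p,P=cloud("side");hsv=cv2.cvtColor(p,cv2.COLOR_RGB2HSV);H,S,V=[hsv[...,i].astype(int) for i in range(3)];z=P[...,2]
near=np.hypot(P[...,0]-.561,P[...,1]-.234)<.05
def fit(Q,rr,x0=(.561,.234)):
    return least_squares(lambda a:np.hypot(Q[:,0]-a[0],Q[:,1]-a[1])-rr,x0,loss="soft_l1",f_scale=.001).x.round(4)
w=near&(z>.045)&(z<.1)&(V>70)&(S<60)&(P[...,1]<.234);print("jug wall",w.sum(),fit(P[w],.03))
# ring: intersect blue pixel rays with z=.034
b=(H>105)&(H<130)&(S>60)&near&(z<.045);k=r.get_calibration("side");M,E=k["mtx"],k["extrinsics"]
v,u=np.nonzero(b);d=np.c_[(u-M[0,2])/M[0,0],(v-M[1,2])/M[1,1],np.ones(len(u))]@E[:3,:3].T
Q=E[:3,3]+d*((.0345-E[2,3])/d[:,2])[:,None];print("ring",len(u),fit(Q,.033),circ(Q))
E
```

```text
jug wall 98 [0.5617 0.2336]
ring 40 [0.5611 0.2332] [0.5608 0.2324 0.0323]
```

The jug is centred within 1 mm of the ring. Now the knob.

```bash
python3 -m jog '[{"fingers":0.055,"x":0.0053,"y":-0.0013,"z":0.033,"rx":-0.1,"ry":0,"rz":0.1},{"fingers":0.055,"x":0.0053,"y":-0.0013,"z":0.033,"rx":0,"ry":0,"rz":0.1},{"fingers":0.05,"x":0.0053,"y":-0.0013,"z":0.033,"rx":0,"ry":0,"rz":0.1},{"fingers":0.05,"x":0.0053,"y":-0.0013,"z":0.033,"rx":0,"ry":0,"rz":0},{"fingers":0.05,"x":-0.002,"y":0,"z":0.012,"rx":0,"ry":0,"rz":0},{"fingers":0.05,"x":-0.002,"y":0,"z":0.012,"rx":0,"ry":0,"rz":0},{"fingers":0.05,"x":-0.002,"y":0,"z":0.012,"rx":0,"ry":0,"rz":0},{"fingers":0.05,"x":-0.002,"y":0,"z":0.012,"rx":0,"ry":0,"rz":0}]'; python3 - <<'E'
from h import *
s=state();print(s[0],s[2:4],s[4]['joints'].round(3))
g=tcp([.565,.119,.062],92.2,10,.019);print(g)
plan([(g,92.2,10,2)])
E
```

```text
clock: 24.25
tcp_pos: [0.566, 0.1228, 0.0565]
orientation: [-2.089, -2.167, -0.184]
contact_force: [0.0, 0.8, -0.5]
grip_width: 0.05
gripper_force: 0.0
[0.56598206 0.12281512 0.0565071 ] (np.float64(92.08573403934776), np.float64(10.042926789709497)) [ 0.486  0.764 -0.977  1.893  0.635  0.807 -0.739]
[0.56487335 0.12229688 0.04328865]
{"fingers":F,"x":-0.0014,"y":-0.0006,"z":0.0065,"rx":0,"ry":-0,"rz":-0},{"fingers":F,"x":-0.0014,"y":-0.0005,"z":0.0064,"rx":0.1,"ry":-0,"rz":-0.1},
```

```bash
python3 -m jog '[{"fingers":0.05,"x":-0.0013,"y":0,"z":0.0055,"rx":0,"ry":0,"rz":0},{"fingers":0.05,"x":-0.0013,"y":0,"z":0.0055,"rx":0,"ry":0,"rz":0},{"fingers":0.035,"x":0,"y":0,"z":0.0005,"rx":0,"ry":0,"rz":0},{"fingers":0.027,"x":0,"y":0,"z":0,"rx":0,"ry":0,"rz":0},{"fingers":0.015,"x":0,"y":0,"z":0,"rx":0,"ry":0,"rz":0},{"fingers":0.015,"x":0,"y":0,"z":0,"rx":0,"ry":0,"rz":0},{"fingers":0.015,"x":0,"y":0,"z":0,"rx":0,"ry":0,"rz":0}]' 60
```

```text
clock: 25.12
tcp_pos: [0.566, 0.1228, 0.0455]
orientation: [-2.089, -2.168, -0.185]
contact_force: [-0.2, -0.7, 6.5]
grip_width: 0.0218
gripper_force: 58.7
```

```bash
python3 -m jog '[{"fingers":0.015,"x":0.0006,"y":0,"z":-0.0033,"rx":0,"ry":0,"rz":0},{"fingers":0.015,"x":0.0006,"y":0,"z":-0.0033,"rx":0,"ry":0,"rz":0},{"fingers":0.015,"x":0.0006,"y":0,"z":-0.0033,"rx":0,"ry":0,"rz":0},{"fingers":0.015,"x":0.0006,"y":0,"z":-0.0033,"rx":0,"ry":0,"rz":0},{"fingers":0.015,"x":0,"y":0,"z":0,"rx":0,"ry":0,"rz":0}]'; python3 - <<'E'
from h import *
s=state();print(s[0],s[2:4],s[4]['joints'].round(3))
p,P=cloud("side","pics/lift.png");cv2.imwrite("pics/lift_c.png",cv2.resize(p[120:270,150:350,::-1],None,fx=4,fy=4))
hsv=cv2.cvtColor(p,cv2.COLOR_RGB2HSV);H,S,V=[hsv[...,i].astype(int) for i in range(3)]
k=(np.hypot(P[...,0]-.566,P[...,1]-.12)<.03)&((H<6)|(H>174))&(S>150);print(k.sum(),np.percentile(P[k],[5,95],axis=0).round(4))
E
```

```text
clock: 25.75
tcp_pos: [0.5648, 0.1226, 0.0581]
orientation: [-2.088, -2.167, -0.182]
contact_force: [-0.4, 1.9, -9.3]
grip_width: 0.0225
gripper_force: 59.1
[0.56478671 0.12259283 0.05814074] (np.float64(92.14542123241455), np.float64(10.02927756558934)) [ 0.488  0.762 -0.98   1.894  0.631  0.811 -0.736]
102 [[0.555  0.1072 0.0622]
 [0.5745 0.1268 0.081 ]]
```

View pics/lift_c.png

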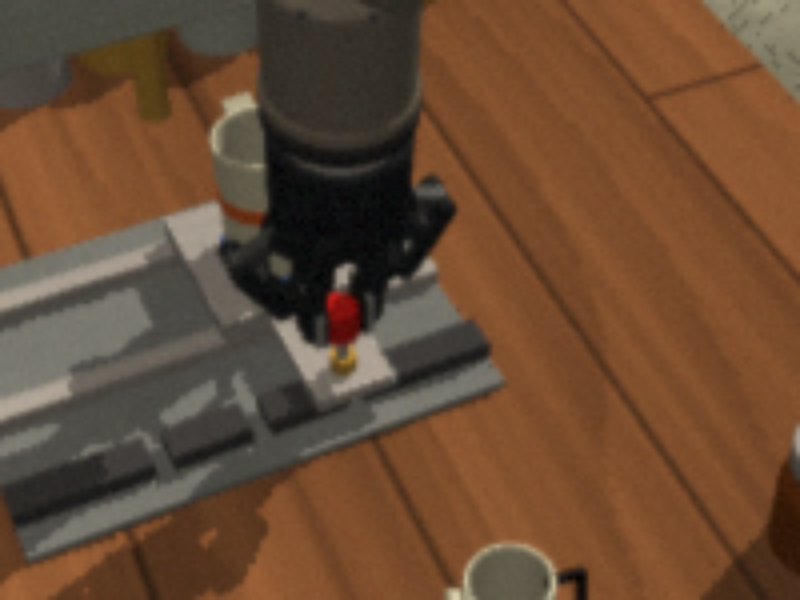

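The knob (342,318) is firmly between the fingers and lifted, with the brass stem showing. I'll slide gently one notch.

```bash
python3 -m jog '[{"fingers":0.015,"x":0,"y":-0.002,"z":0,"rx":0,"ry":0,"rz":0},{"fingers":0.015,"x":0,"y":-0.005,"z":0,"rx":0,"ry":0,"rz":0},{"fingers":0.015,"x":0,"y":-0.008,"z":0,"rx":0,"ry":0,"rz":0},{"fingers":0.015,"x":0,"y":-0.009,"z":0,"rx":0,"ry":0,"rz":0},{"fingers":0.015,"x":0,"y":-0.009,"z":0,"rx":0,"ry":0,"rz":0},{"fingers":0.015,"x":0,"y":-0.009,"z":0,"rx":0,"ry":0,"rz":0},{"fingers":0.015,"x":0,"y":-0.008,"z":0,"rx":0,"ry":0,"rz":0},{"fingers":0.015,"x":0,"y":-0.005,"z":0,"rx":0,"ry":0,"rz":0}]'; python3 -m jog '[{"fingers":0.015,"x":0,"y":-0.003,"z":0,"rx":0,"ry":0,"rz":0},{"fingers":0.015,"x":0,"y":-0.002,"z":0,"rx":0,"ry":0,"rz":0},{"fingers":0.015,"x":0,"y":0,"z":0,"rx":0,"ry":0,"rz":0}]'; python3 - <<'E'
from h import *
s=state();print(s[0],s[2:4],s[4]['joints'].round(3)); print("travel",(s[0]-[.5648,.1226,.0581])@[-.9993,-.0377,0])
E
```

```text
clock: 26.8
tcp_pos: [0.5098, 0.1206, 0.0584]
orientation: [-2.088, -2.168, -0.183]
contact_force: [1.2, 2.5, -9.7]
grip_width: 0.022
gripper_force: 59.1
clock: 27.18
tcp_pos: [0.5052, 0.1204, 0.0583]
orientation: [-2.088, -2.167, -0.182]
contact_force: [1.4, 1.7, -9.0]
grip_width: 0.022
gripper_force: 59.2
[0.50516796 0.12041245 0.05829697] (np.float64(92.13915036070354), np.float64(10.035286805984462)) [ 0.527  0.694 -1.006  2.032  0.625  0.735 -0.781]
travel 0.05967277213903505
```

```bash
python3 -m jog '[{"fingers":0.015,"x":-0.0006,"y":0,"z":0.003,"rx":0,"ry":0,"rz":0},{"fingers":0.015,"x":-0.0006,"y":0,"z":0.003,"rx":0,"ry":0,"rz":0},{"fingers":0.015,"x":-0.0006,"y":0,"z":0.003,"rx":0,"ry":0,"rz":0},{"fingers":0.015,"x":-0.0004,"y":0,"z":0.002,"rx":0,"ry":0,"rz":0},{"fingers":0.015,"x":0,"y":0,"z":0,"rx":0,"ry":0,"rz":0}]'
```

```text
clock: 27.8
tcp_pos: [0.5055, 0.1204, 0.0472]
orientation: [-2.088, -2.167, -0.183]
contact_force: [-1.2, 0.5, -5.5]
grip_width: 0.0218
gripper_force: 59.6
```

The pin has dropped into the notch: knob about 1.7 mm up with the spring still pulling down. I'll lower the rest, open and back off.

```bash
python3 -m jog '[{"fingers":0.015,"x":-0.0003,"y":0,"z":0.0014,"rx":0,"ry":0,"rz":0},{"fingers":0.015,"x":0,"y":0,"z":0,"rx":0,"ry":0,"rz":0},{"fingers":0.027,"x":0,"y":0,"z":0,"rx":0,"ry":0,"rz":0},{"fingers":0.04,"x":0,"y":0,"z":0,"rx":0,"ry":0,"rz":0},{"fingers":0.05,"x":0,"y":0,"z":0,"rx":0,"ry":0,"rz":0},{"fingers":0.05,"x":0,"y":0,"z":-0.015,"rx":0,"ry":0,"rz":0},{"fingers":0.05,"x":0,"y":0,"z":-0.03,"rx":0,"ry":0,"rz":0},{"fingers":0.05,"x":-0.005,"y":0,"z":-0.04,"rx":0,"ry":0,"rz":0}]';  python3 -m jog '[{"fingers":0.05,"x":-0.03,"y":0,"z":-0.04,"rx":0,"ry":0,"rz":0},{"fingers":0.05,"x":-0.04,"y":0,"z":-0.03,"rx":0,"ry":0,"rz":0},{"fingers":0.05,"x":-0.03,"y":0,"z":-0.03,"rx":0,"ry":0,"rz":0},{"fingers":0.05,"x":0,"y":0,"z":0,"rx":0,"ry":0,"rz":0}]'; python3 - <<'E'
from h import *
p,P=cloud("side","pics/end.png");hsv=cv2.cvtColor(p,cv2.COLOR_RGB2HSV);H,S,V=[hsv[...,i].astype(int) for i in range(3)];z=P[...,2]
for t in("jug","jug_handle","deck_mark","knob_grip","tap_tip"):print(t,[(np.round(o["xyz"],3).tolist(),round(o["score"],2)) for o in r.landmark_of(t,"side")][:4])
k=(np.hypot(P[...,0]-.505,P[...,1]-.117)<.03)&((H<6)|(H>174))&(S>150);print(k.sum(),np.percentile(P[k],[3,97],axis=0).round(4))
near=np.hypot(P[...,0]-.501,P[...,1]-.232)<.05
w=near&(z>.045)&(z<.1)&(V>70)&(S<60)&(P[...,1]<.232);Q=P[w];print("jug",len(Q),least_squares(lambda a:np.hypot(Q[:,0]-a[0],Q[:,1]-a[1])-.03,(.501,.232),loss="soft_l1",f_scale=.001).x)
cv2.imwrite("pics/end_c.png",cv2.resize(p[80:270,100:320,::-1],None,fx=3,fy=3))
print(r.get_obs()["clock"])
E
```

```text
clock: 28.8
tcp_pos: [0.5058, 0.1006, 0.13]
orientation: [-2.086, -2.168, -0.183]
contact_force: [0.5, 0.0, 1.2]
grip_width: 0.0496
gripper_force: 0.0
clock: 29.3
tcp_pos: [0.5121, -0.0186, 0.2116]
orientation: [-2.096, -2.164, -0.186]
contact_force: [0.3, 1.0, 0.0]
grip_width: 0.0501
gripper_force: 0.0
jug [([0.506, 0.235, 0.031], 0.84), ([0.582, -0.088, 0.002], 0.64), ([0.685, -0.338, -0.003], 0.58)]
jug_handle [([0.503, 0.175, 0.083], 0.92), ([0.763, -0.332, 0.069], 0.87), ([0.622, -0.09, 0.042], 0.78)]
deck_mark [([0.499, 0.23, 0.031], 0.6)]
knob_grip [([0.506, 0.117, 0.057], 0.4)]
tap_tip [([0.505, 0.228, 0.16], 0.68), ([0.505, 0.176, 0.089], 0.51)]
83 [[0.494  0.1049 0.0487]
 [0.5119 0.1232 0.0682]]
jug 53 [0.50085592 0.23105883]
29.6
```

View pics/end_c.png

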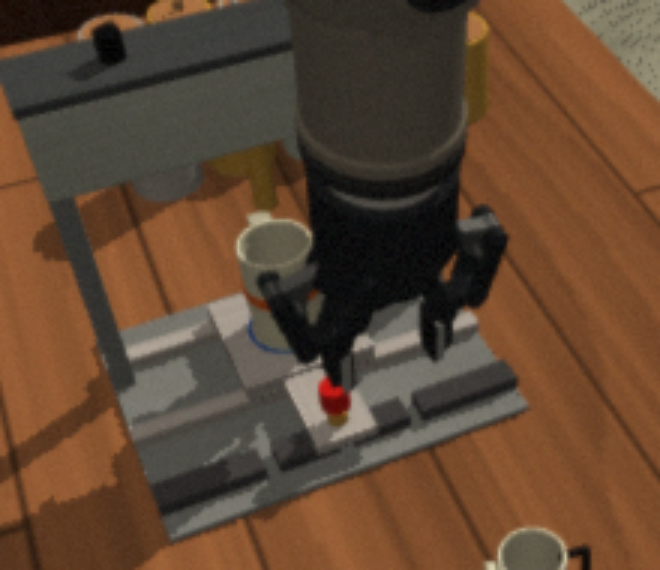

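The jug stands in the ring under the tap, measured at (0.501, 0.231) against the tap at (0.501, 0.232). The knob top is at 68 mm, so it is home. The tool is clear of everything.

```bash
python3 -c "
from bench import r
print(r.hand_in())"
```

```text
the job is handed in; nothing more can be done
None
```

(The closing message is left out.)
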